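# Reset the relay unit through its guarded well

## Task

Reset the tripped relay unit: with a fingertip push its sliding guard all the way across to uncover the square well, reach into that well and press the sunken reset key right down, let it come back up, then push the guard fully home over the well again. Only push and press: pick nothing up, do not press the run key in the round well, and leave the unit and everything standing round it where they are.

Things in the scene. Friction and masses are not known exactly. Their poses are not given: they have to be found in the camera images.
- relay_unit: grey box standing loose on rubber feet (about 2 kg; slides if shoved with over about 12 N), 120 (x) by 230 (y) mm, deck top at z = 60 mm. Origin: centre of its underside; x to its back, y to its left along the guard's travel. A guide rail 9 mm wide, 9 high, 196 long stands along each long side of the deck, centred at x = -50.5 and +50.5 mm; between them 92 mm are free, open at both ends
- guard (a joint): travel of the guard along the unit's +y, in m: 0 = fully home over the square well, 0.078 = end stop, square well fully open (from 0.068) and the guard over the round one. It stays where it is left; about 1.5 N moves it
- guard_top (a point): centre of the top face of the guard, a black plate 90 by 90 mm, 14 thick, its top 15 mm above the deck. One pushes against its flat ends, 45 mm to either side of this point along the unit's y. At guard 0 this point is over the square well (unit y = -40 mm). At either stop some 30 mm of bare deck lie beyond the guard's end
- reset_key (a joint): how far the reset key is pressed, in m: 0 = up, 0.005 = fully down (about 4 N, springs back)
- reset_key_top (a point): centre of the top face of the reset key, round, white, 26 mm across; when up it lies 18 mm below the deck top in the middle of the square well (46 mm wide, 26 mm deep, centred at unit x = 0, y = -40 mm)
- run_key (a joint): how far the run key in the round well is pressed, in m, the same spring as the reset key: leave it at 0
- run_key_top (a point): centre of the top face of the run key (white, 26 mm across, 18 mm below the deck top) in the round well, 46 mm across and 26 deep, centred at unit x = 0, y = +32 mm
- cup_a: sample cup with a red screw lid, 49 mm across, 60 tall, behind the unit; a bystander, loose; origin: centre of its underside
- cup_b: sample cup with a yellow screw lid, 49 mm across, 60 tall, behind the unit; a bystander, loose; origin: centre of its underside
- stapler: stapler, 37 x 136 x 52 mm, left of the unit; a bystander, loose; origin: centre of its underside
- petri_0: covered petri dish, 60 mm across, 14 tall, right of the unit; a bystander, loose; origin: centre of its underside
- slide_box: green slide box, 92 x 101 x 31 mm, right of the unit; a bystander, loose; origin: centre of its underside
- timer: white bench timer, 62 mm square, 19 tall, right of the unit; a bystander, loose; origin: centre of its underside

How it is judged:
By the outcome, as a careful person would: the job done as asked, in the order asked, and still so for the second after the job is handed in, with the robot touching nothing.
It also fails if it takes over 54 s, if anything falls off the work surface, if the arm or the gripper's body presses on something with over 40 N, if the wrist force passes 120 N, or if a joint passes its speed limit or range.

## Robot

A 6-joint arm with a two-finger parallel gripper is mounted at the origin on a cart in front of the work surface, level with it; the furniture and walls round the work are solid. World frame = base frame: x ahead of the robot, y to its left, z up, the work surface at z = 0. Lengths are in m, angles in rad, forces in N, time in s.
With the tool pointing down it reaches from about 0.25 to 0.85 m from the base axis. Payload 12.5 kg.
Tool frame: the origin (TCP) lies between the finger pads; the fingertips stand 22 mm ahead of it and the grasp point (between the pads) lies 3 mm ahead of it; z points along the fingers, x is the direction in which the jaws open and shut, and the axes are right-handed (so a half turn about z gives the same grasp; the last joint's range is limited). The gripper opens to 93 mm and grips with 3 to 60 N. Pads are 15 mm wide; open, the fingers measure 128 mm over their backs; the gripper's body (75 mm by 188 mm) begins 65 mm behind the grasp point.
Start: joints at [-1.29, 0.351, 1.652, -0, 1.139, -0.085], TCP at [0.197, -0.514, 0.241] pointing down, gripper open.
Joint ranges: [-2.75, 2.75], [-0.79, 2.1], [0.01, 2.65], [-1.57, 4.71], [0.07, 3.14], [-2.87, 2.87]. Speed limits (rad/s): [2.22, 2.22, 2.79, 3.14, 3.14, 3.14].

## Interface

Orientations are given as a unit quaternion [w, x, y, z].
In Python, from station import bot gives the robot as it stands. The module is installed in compiled form; this text tells all that it offers.
- The arm moves only by the tool jog_arm, never from a script. Its argument "motion" is a list of rows, each an object with "dp": the shift along the tool's x, y, z in units of 25 mm (1.0 is 25 mm), a list of three; "dr": the turn, a rotation vector about the tool's x, y, z in units of 6 degrees (1.0 is 6 degrees), a list of three; "gripper": the closure, from -1 (fully open) to 1 (shut). In form: [{"dp": [dx, dy, dz], "dr": [wx, wy, wz], "gripper": gripper}, ...]. A call has exactly 8 rows; each row is the pose to reach, as a shift and turn from the pose commanded when the call began, along the tool's axes at that moment; what a row does not reach only later rows make up. A row lasts 1/12 s, in which the tool goes at most 41.7 mm and 7.16 degrees, less where a joint would pass 70% of its speed; a pose out of reach is approached as far as the arm can. A call with a gripper value outside its range is refused whole. The fingers move at their own pace and stop on an object; the grip force is fixed at half the most. Time passes only in rows, so rows that repeat a pose let the fingers close, or fill a call up. It gives the time, the measured TCP pose, the force and the opening at its end, in the units of the state.
- bot.observe(): the state, without advancing time (a new reading comes with each control period).
- bot.get_image(name): name is "side" or "top" or "wrist"; returns a dict with "pixels" (480x640x3 uint8, blue, green, red), "z_map" (480x640 float32, m along the optical axis (not along the pixel's ray), 0 where there is no reading), "K" (3x3 intrinsics, pixels), "R" (3x3) and "t" (3): a world point X has camera coordinates R X + t; the wrist camera has in their place "tool_from_camera" (4x4, takes a point from camera to tool coordinates, whose origin is the TCP and whose axes are the tool frame's). Camera axes: x right, y down, z forward; pixel columns grow to the right and rows downward; lengths in m; the calibration is good to about 2 mm. A picture is of the moment at which its call begins: read the wrist's pose just before it.
- bot.finish_job(): hands the job in, once; it reports no verdict.
The state is a dict: "t": time; "qpos": joint angles; "qd": joint speeds; "tau": joint torques, N m; "position": TCP position; "orientation": TCP orientation; "wrist_force": force on the tool from outside, world axes, zero at the start; "moment": the same for the moment, N m; "finger_gap": opening from 0.0 (shut) to 1.0 (fully open).
Only numpy, scipy, OpenCV 4.12 (cv2) and the standard library are available. Lean on these libraries where they do the work, as an engineer would, in place of code of your own. Each camera call takes 0.05 s, during which the arm holds its last target.

## Working session

There is one attempt and no reset: what is moved stays moved. The work goes in short steps, Python scripts to look and compute and a tool call to move; the robot and the scene stay as the last step left them, time stands still between calls to the robot, and variables do not carry over. Pictures are saved under pics/ and viewed, and the job is handed in when it is done.

Besides the shell and the picture viewer there is one more tool, called after "Request:" as name(argument=value, ...) on one line, values as JSON. jog_arm: Moves the arm, as the interface text tells. Its arguments: {"type":"object","properties":{"motion":{"type":"array","items":{"type":"object","properties":{"dp":{"type":"array","items":{"type":"number"}},"dr":{"type":"array","items":{"type":"number"}},"gripper":{"type":"number"}}}}},"required":["motion"]}

```bash
mkdir -p pics
cat > h.py <<'E'
import numpy as np, cv2
from station import bot
def save(n,f):
    im=bot.get_image(n); cv2.imwrite('pics/'+f,im['pixels']); np.savez(''+f[:-4]+'.npz',**im); return im
E
python3 - <<'E'
from h import *
s=bot.observe()
print({k:np.round(v,3).tolist() for k,v in s.items()})
for n in ('top','side','wrist'):
    im=save(n,n+'0.png'); print(n,{k:np.round(v,3).tolist() for k,v in im.items() if k not in('pixels','z_map')})
E
```

```text
{'t': 0.0, 'qpos': [-1.29, 0.351, 1.652, -0.0, 1.139, -0.085], 'qd': [-0.0, -0.001, 0.001, 0.001, 0.001, -0.0], 'tau': [0.002, -49.733, -28.525, 0.07, 0.026, -0.0], 'position': [0.197, -0.513, 0.24], 'orientation': [-0.0, 0.824, -0.567, -0.0], 'wrist_force': [-0.521, -0.016, -0.696], 'moment': [-0.037, 0.012, -0.025], 'finger_gap': 1.003}
top {'K': [[479.425, 0.0, 319.445], [0.0, 479.425, 243.429], [0.0, 0.0, 1.0]], 'R': [[-0.006, -1.0, 0.0], [-0.995, 0.006, -0.103], [0.103, -0.001, -0.995]], 't': [-0.081, 0.523, 1.055]}
side {'K': [[559.57, 0.0, 329.263], [0.0, 559.57, 243.734], [0.0, 0.0, 1.0]], 'R': [[-1.0, 0.024, 0.001], [0.01, 0.436, -0.9], [-0.022, -0.9, -0.436]], 't': [0.52, 0.104, 1.211]}
wrist {'K': [[384.397, 0.0, 317.492], [0.0, 384.397, 244.911], [0.0, 0.0, 1.0]], 'tool_from_camera': [[1.0, 0.001, 0.001, -0.001], [-0.001, 0.954, 0.298, -0.083], [-0.0, -0.298, 0.954, -0.145], [0.0, 0.0, 0.0, 1.0]]}
```

View pics/top0.png

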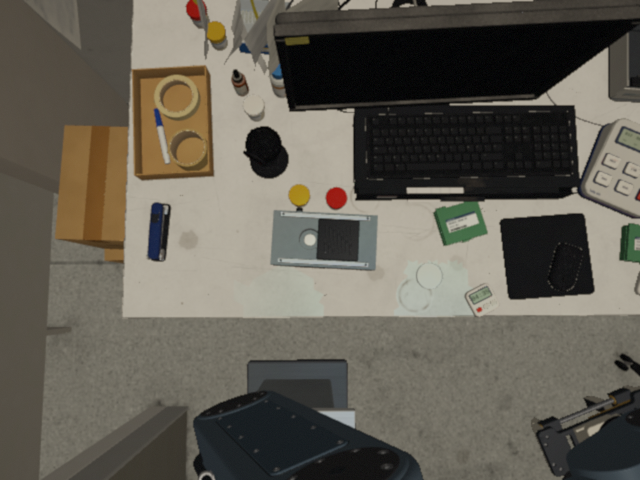

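View pics/side0.png

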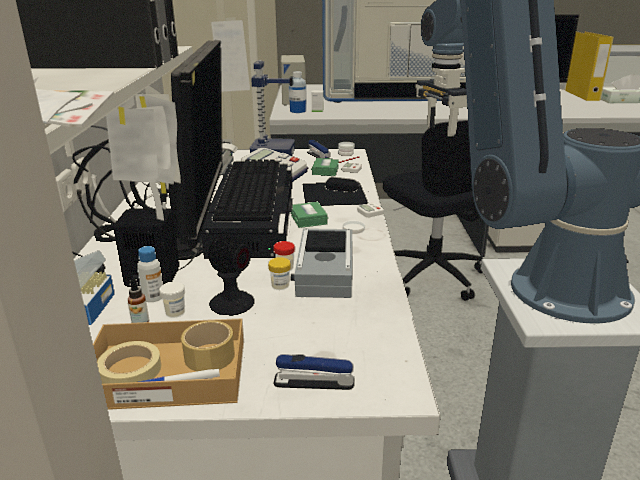

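View pics/wrist0.png

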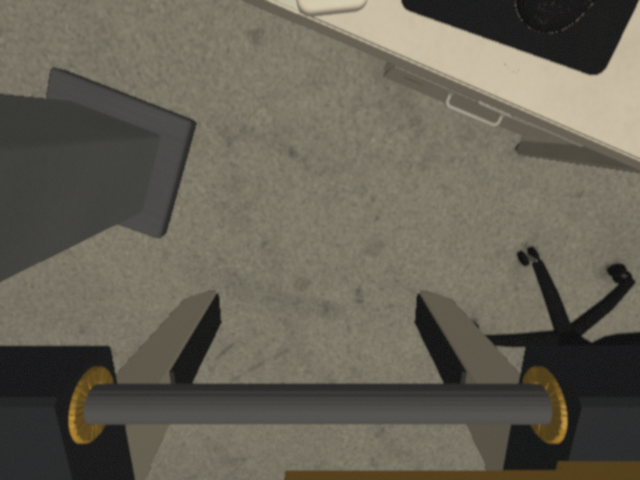

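The top view shows the unit at about (272–377, 211–270), the guard at (317–359, 219–261) over the right (‑y) well, and the run key at (310,240). The stapler is at (159,231), the cups at (299,195) and (336,198). The side view agrees with this, and the guard is at the far (‑y) end. Next I measure the unit.

```bash
cat >> h.py <<'E'
def ray(im,uv,z):
    K,R,t=im['K'],im['R'],im['t']; uv=np.atleast_2d(uv).astype(float)
    d=np.c_[(uv-[K[0,2],K[1,2]])/[K[0,0],K[1,1]],np.ones(len(uv))]@R   # R^T d
    C=-R.T@t; s=(z-C[2])/d[:,2]; return C+s[:,None]*d
def cloud(im):
    K,R,t=im['K'],im['R'],im['t']; v,u=np.mgrid[:480,:640]; Z=im['z_map']
    P=np.dstack([(u-K[0,2])/K[0,0]*Z,(v-K[1,2])/K[1,1]*Z,Z]); return (P-t)@R
E
python3 - <<'E'
from h import *
im=dict(np.load('top0.npz')); P=cloud(im); b=im['pixels'].astype(int)
for uv in [(290,250),(310,240),(338,240),(365,240),(298,195),(336,198),(159,231),(250,230),(275,240),(340,265)]:
    print(uv,np.round(P[uv[1],uv[0]],4),b[uv[1],uv[0]])
g=b.max(2)<60
m=np.zeros((480,640),np.uint8); m[205:275,265:385]=g[205:275,265:385]
n,l,st,c=cv2.connectedComponentsWithStats(m); i=1+st[1:,4].argmax(); print(st[i],c[i])
pts=np.argwhere(l==i)[:,::-1]; r=cv2.minAreaRect(pts.astype(np.float32)); print('guard rect',r)
print('guard corners z=.075',np.round(ray(im,cv2.boxPoints(r),.075),4).tolist(),np.round(ray(im,[r[0]],.075),4))
h=(P[...,2]>.045)&(P[...,2]<.09); m=np.zeros((480,640),np.uint8); m[203:278,262:388]=h[203:278,262:388]
n,l,st,c=cv2.connectedComponentsWithStats(m)
print(st)
w=(b.min(2)>170); m=np.zeros((480,640),np.uint8); m[225:255,298:318]=w[225:255,298:318]
print('runkey',np.argwhere(m)[:,::-1].mean(0),m.sum(),np.round(ray(im,[np.argwhere(m)[:,::-1].mean(0)],.042),4))
big=cv2.resize(im['pixels'][180:290,250:400],None,fx=5,fy=5,interpolation=cv2.INTER_CUBIC); cv2.imwrite('pics/topcrop.png',big)
E
```

```text
(290, 250) [ 0.5047 -0.0194  0.0583] [114 118 111]
(310, 240) [ 0.5281 -0.063   0.0441] [183 196 198]
(338, 240) [ 0.5239 -0.1238  0.0788] [41 42 41]
(365, 240) [ 0.5256 -0.1836  0.0603] [118 121 111]
(298, 195) [ 0.6262 -0.0372  0.0615] [ 29 134 165]
(336, 198) [ 0.6197 -0.1211  0.0578] [ 24  32 154]
(159, 231) [0.5502 0.2734 0.0429] [66 38 28]
(250, 230) [0.5567 0.0765 0.0027] [155 169 175]
(275, 240) [0.5268 0.0134 0.0595] [114 118 111]
(340, 265) [ 0.4707 -0.128   0.0685] [131 133 128]
[ 317  219   42   42 1628] [337.61670762 239.62714988]
guard rect ((337.61651611328125, 239.5531768798828), (40.477943420410156, 40.33524703979492), 2.726310968399048)
guard corners z=.075 [[0.4841, -0.0773, 0.075], [0.5715, -0.0818, 0.075], [0.5668, -0.1694, 0.075], [0.4795, -0.164, 0.075]] [[ 0.5253 -0.1231  0.075 ]]
[[     0      0    640    480 301596]
 [   292    203     15      4     37]
 [   327    203     19      6     87]
 [   270    210    108     60   5473]
 [   308    235      1      1      1]
 [   305    237      1      1      1]
 [   309    239      1      1      1]
 [   314    241      1      1      1]
 [   307    242      1      1      1]
 [   307    244      1      1      1]
 [   311    244      1      1      1]]
runkey [309.6   239.425] 80 [[ 0.5296 -0.062   0.042 ]]
```

View pics/topcrop.png

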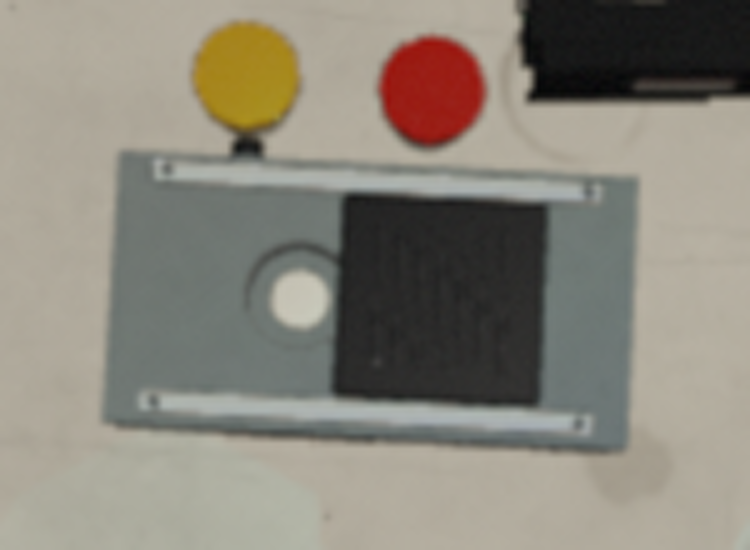

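Request:
jog_arm(motion=[{"dp":[-0.3,-0.5,0],"dr":[0,0,-0.3],"gripper":1},{"dp":[-0.9,-1.6,0],"dr":[0,0,-1.0],"gripper":1},{"dp":[-1.6,-2.9,0],"dr":[0,0,-1.8],"gripper":1},{"dp":[-2.3,-4.2,0],"dr":[0,0,-2.6],"gripper":1},{"dp":[-3.0,-5.5,0],"dr":[0,0,-3.4],"gripper":1},{"dp":[-3.7,-6.8,0],"dr":[0,0,-4.2],"gripper":1},{"dp":[-4.3,-8.0,0],"dr":[0,0,-5.0],"gripper":1},{"dp":[-4.8,-9.0,0],"dr":[0,0,-5.6],"gripper":1}])

```text
t: 0.82
position: [0.3652, -0.3183, 0.2407]
orientation: [-0.0, 0.954, -0.301, 0.0]
wrist_force: [0.6, -1.0, -0.2]
finger_gap: 0.474
```

```bash
cat >> h.py <<'E'
from scipy.spatial.transform import Rotation as Ro
def tool(s=None):
    s=s or bot.observe(); q=s['orientation']; return np.array(s['position']),Ro.from_quat([q[1],q[2],q[3],q[0]])
def plan(target,yaw_deg):
    p,R=tool(); d=R.inv().apply(np.array(target)-p)/.025
    # target: tool x at yaw, z down
    c,s=np.cos(np.radians(yaw_deg)),np.sin(np.radians(yaw_deg))
    T=Ro.from_matrix(np.array([[c,s,0],[s,-c,0],[0,0,-1]]))
    print('dp',np.round(d,3),'dr',np.round((R.inv()*T).as_rotvec(degrees=True)/6,3))
def st():
    s=bot.observe(); p,R=tool(s); x=R.as_matrix()
    print('t',round(float(s['t']),2),'p',np.round(p,4),'x',np.round(x[:,0],3),'z',np.round(x[:,2],3),'F',np.round(s['wrist_force'],2),'gap',round(float(s['finger_gap']),3))
E
python3 - <<'E'
from h import *
st(); plan([.527,-.13,.24],-2.7)
im=dict(np.load('top0.npz')); P=cloud(im)
h=(P[...,2]>.045)&(P[...,2]<.09); m=np.zeros((480,640),np.uint8); m[207:278,262:388]=h[207:278,262:388]
n,l,s,c=cv2.connectedComponentsWithStats(m); i=1+s[1:,4].argmax()
r=cv2.minAreaRect(np.argwhere(l==i)[:,::-1].astype(np.float32)); print(r); print(np.round(ray(im,cv2.boxPoints(r),.06),4)); print(ray(im,[r[0]],.06))
E
```

```text
t 0.82 p [ 0.3652 -0.3183  0.2407] x [ 0.819 -0.574 -0.   ] z [ 0.  0. -1.] F [ 0.56 -1.04 -0.23] gap 0.474
dp [ 0.974 -9.884  0.031] dr [-3.000e-03 -0.000e+00 -5.392e+00]
((323.83782958984375, 239.8019561767578), (105.44525909423828, 55.305381774902344), 2.9609358310699463)
[[ 0.4727  0.0245  0.06  ]
 [ 0.5944  0.0188  0.06  ]
 [ 0.581  -0.2129  0.06  ]
 [ 0.4596 -0.2045  0.06  ]]
[[ 0.52658306 -0.09355699  0.06      ]]
```

Request:
jog_arm(motion=[{"dp":[0.1,-1.3,0],"dr":[0,0,-0.7],"gripper":1},{"dp":[0.2,-2.6,0],"dr":[0,0,-1.4],"gripper":1},{"dp":[0.4,-4.0,0],"dr":[0,0,-2.2],"gripper":1},{"dp":[0.5,-5.4,0],"dr":[0,0,-2.9],"gripper":1},{"dp":[0.7,-6.8,0],"dr":[0,0,-3.7],"gripper":1},{"dp":[0.8,-8.2,0],"dr":[0,0,-4.5],"gripper":1},{"dp":[0.9,-9.4,0],"dr":[0,0,-5.1],"gripper":1},{"dp":[0.97,-9.9,0],"dr":[0,0,-5.4],"gripper":1}])

```text
t: 1.48
position: [0.5286, -0.13, 0.2405]
orientation: [-0.0, 1.0, -0.023, 0.0]
wrist_force: [-0.2, -0.2, -0.2]
finger_gap: 0.008
```

Run:
```python
from h import *
st(); p,R=tool()
im=save('wrist','w1.png'); np.savez('w1pose.npz',p=p,R=R.as_matrix()); save('top','top1.png');save('side','side1.png')
```

```text
t 1.48 p [ 0.5286 -0.13    0.2405] x [ 0.999 -0.046  0.   ] z [ 0.     0.001 -1.   ] F [-0.18 -0.18 -0.16] gap 0.008
```

View pics/w1.png

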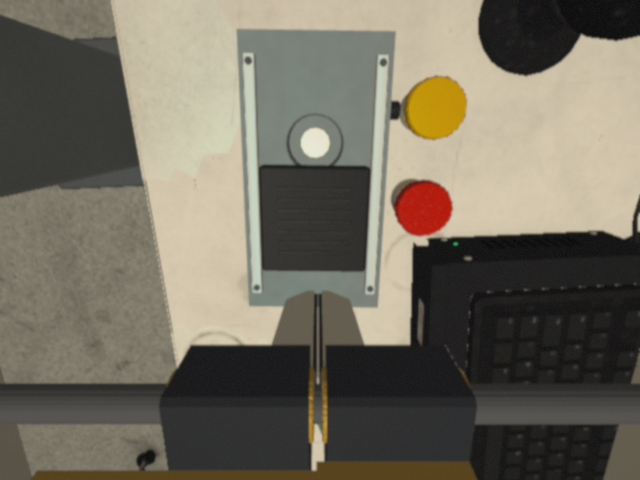

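The wrist view shows the unit spanning (238–395, 30–305), the guard at (260–369, 166–271), the run key at (315,142), and the closed fingertips at (318,295). The tool is well aligned with the unit.

```bash
cat >> h.py <<'E'
def wim(f,pose):
    im=dict(np.load(f)); q=np.load(pose); T=im['tool_from_camera']; Rw=q['R']@T[:3,:3]; C=q['p']+q['R']@T[:3,3]
    im['R']=Rw.T; im['t']=-Rw.T@C; return im
E
python3 - <<'E'
from h import *
im=wim('w1.npz','w1pose.npz'); b=im['pixels'].astype(int); P=cloud(im)
hsv=cv2.cvtColor(im['pixels'],cv2.COLOR_BGR2HSV)
def comp(m,box):
    x0,y0,x1,y1=box; k=np.zeros((480,640),np.uint8); k[y0:y1,x0:x1]=m[y0:y1,x0:x1]
    n,l,s,c=cv2.connectedComponentsWithStats(k); i=1+s[1:,4].argmax(); return np.argwhere(l==i)[:,::-1].astype(np.float32),c[i]
g,c=comp(b.max(2)<62,(250,155,380,285)); r=cv2.minAreaRect(g)
print('guard',r,np.round(ray(im,cv2.boxPoints(r),.075),4).tolist())
print(' z measured',np.median(P[200:240,290:340,2]), 'deck',np.median(P[60:100,290:340,2]), np.median(P[278:290,270:290,2]),'key',P[142,315,2])
G=ray(im,[r[0]],.075)[0]
k,c=comp(b.min(2)>150,(295,120,335,165)); Kp=ray(im,[c],.042)[0]; print('key',c,len(k),Kp)
for nm,box in (('L',(240,50,266,296)),('R',(362,50,392,296))):
    q,c=comp(b.min(2)>140,box); rr=cv2.minAreaRect(q); bp=cv2.boxPoints(rr); print('rail',nm,rr,np.round(ray(im,bp,.069),4).tolist())
for f in ('top1',):
    t=dict(np.load(f+'.npz')); bb=t['pixels'].astype(int)
E
```

```text
guard ((313.32977294921875, 216.89578247070312), (110.14280700683594, 105.29963684082031), 0.8951737284660339) [[0.4745, -0.1618, 0.075], [0.4839, -0.073, 0.075], [0.5711, -0.0783, 0.075], [0.5693, -0.1677, 0.075]]
 z measured 0.07571406205150422 deck 0.060435348570714795 0.060432546108280936 key 0.0428771013018732
key [314.78093883 142.45519203] 703 [ 0.52848544 -0.06031913  0.042     ]
rail L ((251.5609130859375, 172.49790954589844), (241.3715057373047, 11.188600540161133), 88.04431915283203) [[0.4775, 0.0083, 0.069], [0.4858, 0.0082, 0.069], [0.4747, -0.1873, 0.069], [0.4646, -0.1873, 0.069]]
rail R ((376.4138488769531, 174.05075073242188), (11.038534164428711, 240.6844024658203), 3.1798300743103027) [[0.5669, -0.1924, 0.069], [0.5785, 0.0027, 0.069], [0.5867, 0.0019, 0.069], [0.5768, -0.1935, 0.069]]
```

View pics/side1.png

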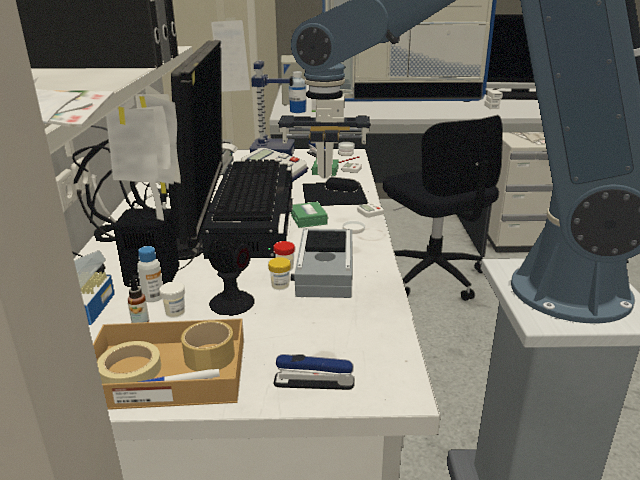

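```bash
cat >> h.py <<'E'
C=np.array([.5264,-.0924]); YAW=-3.3
ux=np.array([np.cos(np.radians(YAW)),np.sin(np.radians(YAW))]); uy=np.array([-ux[1],ux[0]])
def W(x,y,z): return np.r_[C+x*ux+y*uy,z]
def U():
    p,_=tool(); d=p[:2]-C; print('unit xy mm',np.round([d@ux*1e3,d@uy*1e3],2),'tip z mm',round((p[2]-.022)*1e3,2))
E
python3 -c "
from h import *
plan(W(0,-.088,.12),YAW);plan(W(0,-.088,.088),YAW)"
```

```text
dp [-0.121  1.903  4.814] dr [-0.     0.008  0.054]
dp [-0.12   1.903  6.094] dr [-0.     0.008  0.054]
```

Request:
jog_arm(motion=[{"dp":[0,0.5,0.3],"dr":[0,0,0.05],"gripper":1},{"dp":[-0.12,1.2,1.0],"dr":[0,0,0.05],"gripper":1},{"dp":[-0.12,1.9,2.0],"dr":[0,0,0.05],"gripper":1},{"dp":[-0.12,1.9,3.0],"dr":[0,0,0.05],"gripper":1},{"dp":[-0.12,1.9,4.0],"dr":[0,0,0.05],"gripper":1},{"dp":[-0.12,1.9,4.5],"dr":[0,0,0.05],"gripper":1},{"dp":[-0.12,1.9,4.8],"dr":[0,0,0.05],"gripper":1},{"dp":[-0.12,1.9,4.8],"dr":[0,0,0.05],"gripper":1}])

```text
t: 2.3
position: [0.5202, -0.182, 0.1191]
orientation: [-0.0, 1.0, -0.03, -0.001]
wrist_force: [0.4, 0.0, 0.7]
finger_gap: 0.004
```

Run:
```python
from h import *
st();U(); p,R=tool()
im=save('wrist','w2.png'); np.savez('w2pose.npz',p=p,R=R.as_matrix()); im=save('side','side2.png')
cv2.imwrite('pics/side2c.png',cv2.resize(im['pixels'][200:310,250:400],None,fx=5,fy=5,interpolation=cv2.INTER_CUBIC))
plan(W(0,-.088,.088),YAW)
```

```text
t 2.3 p [ 0.5202 -0.182   0.1191] x [ 0.998 -0.061 -0.003] z [-0.003  0.001 -1.   ] F [0.39 0.04 0.7 ] gap 0.004
unit xy mm [ -1.07 -89.76] tip z mm 97.1
dp [-0.012 -0.059  1.326] dr [ 0.003 -0.005 -0.02 ]
```

View pics/w2.png

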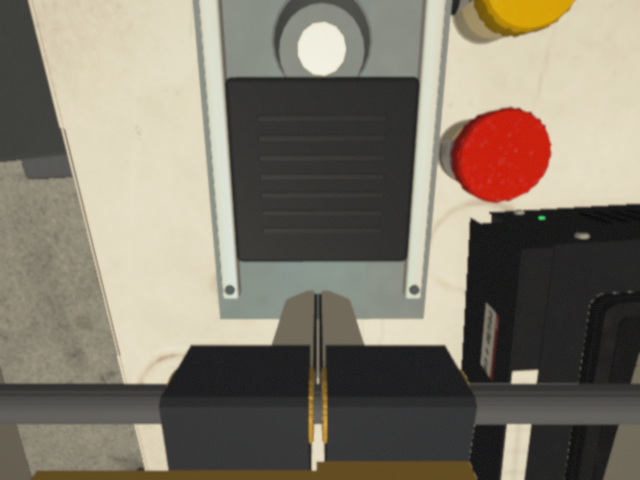

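View pics/side2c.png

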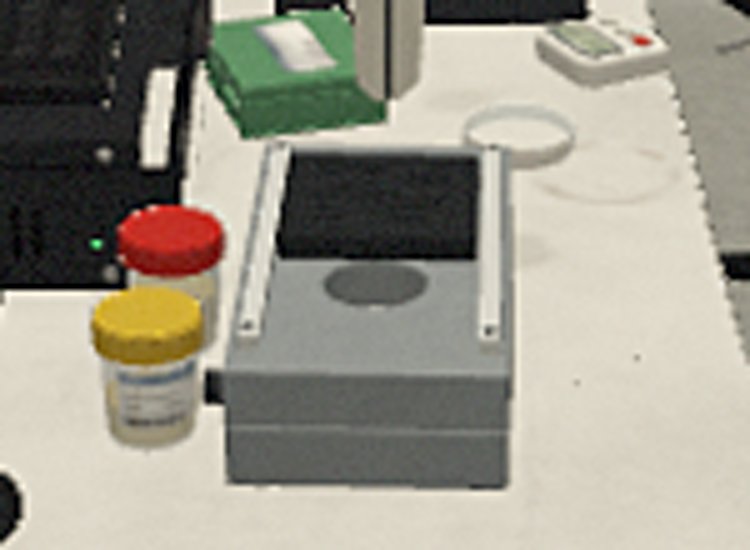

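The view shows the guard's near edge at about row 260, with the fingertips at (318,293) over bare deck and clear of the guard. I check the guard's edge and the rails from this second, lower position before descending.

Run:
```python
from h import *
im=wim('w2.npz','w2pose.npz'); b=im['pixels'].astype(int)
k=np.zeros((480,640),np.uint8); k[60:275,222:424]=(b.max(2)<62)[60:275,222:424]
n,l,s,c=cv2.connectedComponentsWithStats(k); i=1+s[1:,4].argmax(); g=np.argwhere(l==i)[:,::-1].astype(np.float32); print(s[i])
def u(P): d=P[:,:2]-C; return np.round(np.c_[d@ux,d@uy]*1e3,1).tolist()
print('guard ends',u(ray(im,[(240,260),(318,260.5),(404,260.5),(229,79),(417,78)],.075)))
print('rail ends',u(ray(im,[(230,297),(414,297)],.069)),'key',u(ray(im,[(321.5,48.5)],.042)))
print('deck corners',u(ray(im,[(220,318),(424,318)],.06)))
i1=wim('w1.npz','w1pose.npz')
# two-view height of guard near edge mid
def tri(ims,uvs):
    A=[];B=[]
    for im,uv in zip(ims,uvs):
        o=-im['R'].T@im['t']; d=ray(im,[uv],0)[0]-o; d/=np.linalg.norm(d); M=np.eye(3)-np.outer(d,d); A.append(M);B.append(M@o)
    return np.linalg.lstsq(np.vstack(A),np.hstack(B),rcond=None)[0]
print('tri key',tri([i1,im],[(314.8,142.5),(321.5,48.5)]),'rail screw R', tri([i1,im],[(370,290),(414,290)]))
st();U()
```

```text
[  226    77   193   184 32011]
guard ends [[-42.4, -72.8], [-1.8, -73.1], [43.0, -73.2], [-42.0, 14.2], [43.2, 14.4]]
rail ends [[-50.6, -96.7], [51.3, -96.8]] key [[0.2, 32.3]]
deck corners [[-59.7, -114.5], [60.7, -114.5]]
tri key [ 0.52847604 -0.06032015  0.04279982] rail screw R [ 0.57211687 -0.18845651  0.06868189]
t 2.4 p [ 0.5215 -0.1817  0.1212] x [ 0.998 -0.06   0.001] z [ 0.001 -0.    -1.   ] F [-0.14 -0.64 -0.4 ] gap 0.003
unit xy mm [  0.28 -89.47] tip z mm 99.16
```

Request:
jog_arm(motion=[{"dp":[0,0,0.1],"dr":[0,0,0],"gripper":1},{"dp":[0,0,0.4],"dr":[0,0,0],"gripper":1},{"dp":[0,0,0.7],"dr":[0,0,0],"gripper":1},{"dp":[0,0,1.0],"dr":[0,0,0],"gripper":1},{"dp":[0,0,1.2],"dr":[0,0,0],"gripper":1},{"dp":[0,0,1.3],"dr":[0,0,0],"gripper":1},{"dp":[0,0,1.3],"dr":[0,0,0],"gripper":1},{"dp":[0,0,1.3],"dr":[0,0,0],"gripper":1}])

```text
t: 3.07
position: [0.5218, -0.1807, 0.0881]
orientation: [-0.0, 1.0, -0.029, -0.0]
wrist_force: [0.5, -0.2, 1.4]
finger_gap: 0.006
```

Run:
```python
from h import *
st();U(); im=save('side','side3.png')
cv2.imwrite('pics/side3c.png',cv2.resize(im['pixels'][200:310,250:400],None,fx=5,fy=5,interpolation=cv2.INTER_CUBIC))
for i in range(3): bot.get_image('side'); st();U()
```

```text
t 3.07 p [ 0.5218 -0.1807  0.0881] x [ 0.998 -0.058 -0.   ] z [-0.  0. -1.] F [ 0.51 -0.17  1.38] gap 0.006
unit xy mm [  0.45 -88.47] tip z mm 66.06
t 3.17 p [ 0.5219 -0.1808  0.0884] x [ 0.998 -0.058  0.   ] z [ 0. -0. -1.] F [ 0.31 -0.04 -1.22] gap 0.003
unit xy mm [  0.59 -88.49] tip z mm 66.39
t 3.22 p [ 0.5219 -0.1808  0.0884] x [ 0.998 -0.058  0.   ] z [ 0. -0. -1.] F [0.09 0.46 0.39] gap 0.006
unit xy mm [  0.56 -88.51] tip z mm 66.42
t 3.27 p [ 0.5219 -0.1808  0.0884] x [ 0.998 -0.058  0.001] z [ 0.001 -0.    -1.   ] F [-0.42  0.84  0.3 ] gap 0.007
unit xy mm [  0.58 -88.52] tip z mm 66.43
```

View pics/side3c.png

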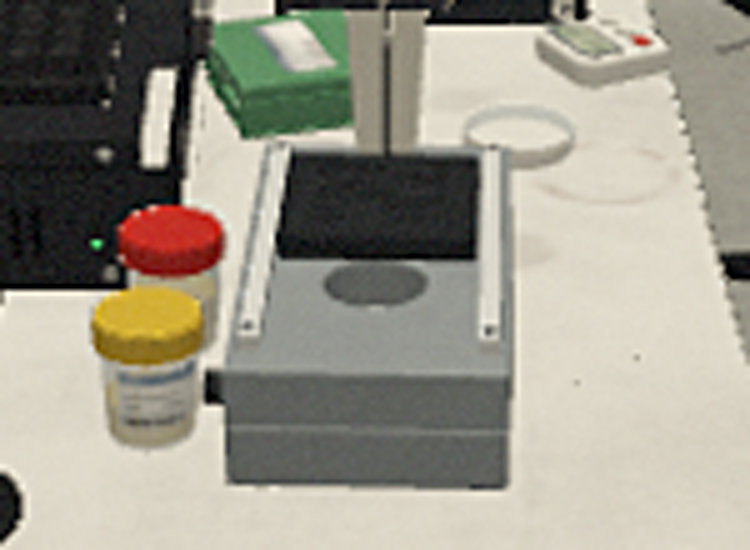

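Steady at tip z 66 mm. I push most of the way, then look before the last millimetres.

Request:
jog_arm(motion=[{"dp":[0,-0.15,0],"dr":[0,0,0],"gripper":1},{"dp":[0,-0.35,0],"dr":[0,0,0],"gripper":1},{"dp":[0,-0.6,0],"dr":[0,0,0],"gripper":1},{"dp":[0,-0.85,0],"dr":[0,0,0],"gripper":1},{"dp":[0,-1.1,0],"dr":[0,0,0],"gripper":1},{"dp":[0,-1.3,0],"dr":[0,0,0],"gripper":1},{"dp":[0,-1.45,0],"dr":[0,0,0],"gripper":1},{"dp":[0,-1.5,0],"dr":[0,0,0],"gripper":1}])

```text
t: 3.93
position: [0.524, -0.1426, 0.0882]
orientation: [-0.0, 1.0, -0.029, 0.0]
wrist_force: [0.7, -1.8, 0.7]
finger_gap: 0.004
```

Request:
jog_arm(motion=[{"dp":[0,-0.15,0],"dr":[0,0,0],"gripper":1},{"dp":[0,-0.35,0],"dr":[0,0,0],"gripper":1},{"dp":[0,-0.55,0],"dr":[0,0,0],"gripper":1},{"dp":[0,-0.75,0],"dr":[0,0,0],"gripper":1},{"dp":[0,-0.9,0],"dr":[0,0,0],"gripper":1},{"dp":[0,-1.0,0],"dr":[0,0,0],"gripper":1},{"dp":[0,-1.05,0],"dr":[0,0,0],"gripper":1},{"dp":[0,-1.05,0],"dr":[0,0,0],"gripper":1}])

```text
t: 4.6
position: [0.5252, -0.1167, 0.088]
orientation: [-0.0, 1.0, -0.029, -0.0]
wrist_force: [-0.1, -0.2, 0.2]
finger_gap: 0.007
```

Run:
```python
from h import *
p,R=tool();save('wrist','w4.png'); np.savez('w4pose.npz',p=p,R=R.as_matrix()); im=save('side','side4.png')
cv2.imwrite('pics/side4c.png',cv2.resize(im['pixels'][200:310,250:400],None,fx=5,fy=5,interpolation=cv2.INTER_CUBIC))
save('top','top4.png')
st();U()
```

```text
t 4.75 p [ 0.5251 -0.117   0.0879] x [ 0.998 -0.058 -0.001] z [-0.001  0.    -1.   ] F [ 0.67 -0.62  0.06] gap 0.009
unit xy mm [  0.15 -24.65] tip z mm 65.94
```

View pics/w4.png

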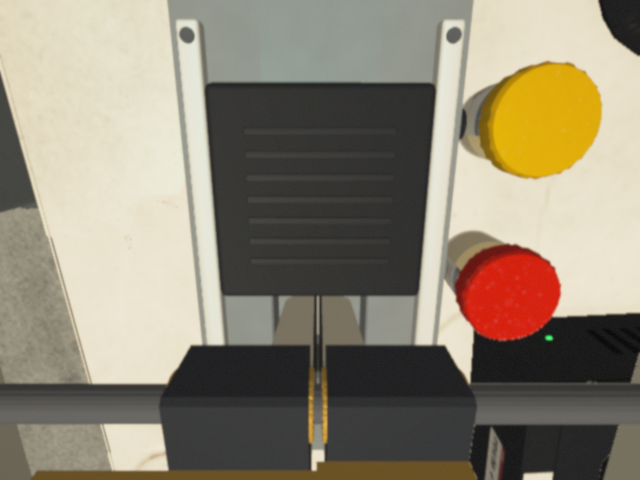

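View pics/side4c.png

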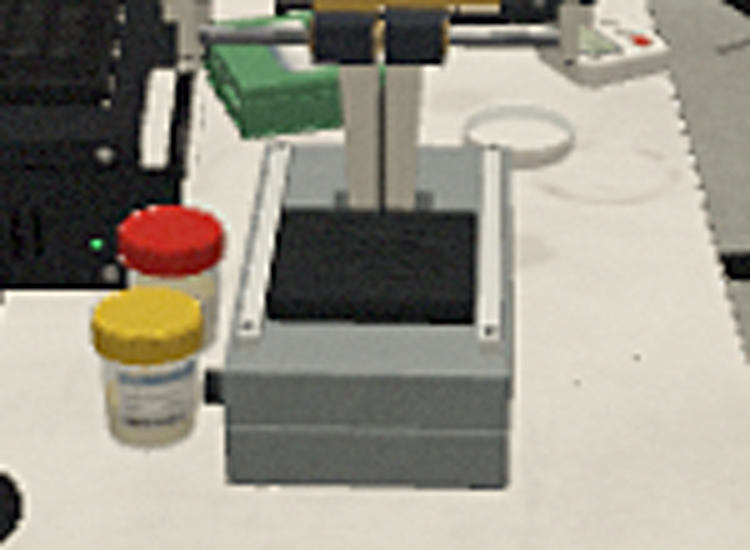

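The guard slid freely and the unit has not moved (rails and body at the same pixels in the side crop). I measure the guard's position.

```bash
cat >> h.py <<'E'
def u(P): d=P[:,:2]-C; return np.round(np.c_[d@ux,d@uy]*1e3,1).tolist()
E
python3 - <<'E'
from h import *
im=wim('w4.npz','w4pose.npz'); b=im['pixels'].astype(int)
for x in (240,300,400): 
    print(x,b[285:302,x].max(1), b[76:90,x].max(1))
print('near end',u(ray(im,[(240,294.5),(400,294.5)],.075)),'far end',u(ray(im,[(240,83.5),(400,83.5)],.075)),'rail end',u(ray(im,[(189,20),(453,20)],.069)))
E
```

```text
240 [ 59  60  57  58  61  61  59  57  54  59  85 121 143 150 150 151 151] [154 154 154 153 148 131  97  60  42  39  43  45  50  52]
300 [ 55  56  56  54  56  56  55  55  54  57  72 100 116 120 121 121 120] [158 157 160 158 152 134 101  60  44  37  41  44  49  50]
400 [ 50  51  51  51  49  50  49  50  47  55  83 119 139 148 147 147 149] [151 151 152 153 150 139 110  69  43  36  41  42  46  48]
near end [[-35.3, -12.8], [36.3, -12.7]] far end [[-30.1, 74.7], [30.6, 74.7]] rail end [[-49.2, 97.4], [50.4, 97.5]]
```

Guard now at about 71–72 mm of travel, contact about 11.5 mm ahead of TCP. The remaining ~6 mm goes in small steps with the force watched.

Request:
jog_arm(motion=[{"dp":[0,-0.03,0],"dr":[0,0,0],"gripper":1},{"dp":[0,-0.06,0],"dr":[0,0,0],"gripper":1},{"dp":[0,-0.09,0],"dr":[0,0,0],"gripper":1},{"dp":[0,-0.12,0],"dr":[0,0,0],"gripper":1},{"dp":[0,-0.14,0],"dr":[0,0,0],"gripper":1},{"dp":[0,-0.16,0],"dr":[0,0,0],"gripper":1},{"dp":[0,-0.16,0],"dr":[0,0,0],"gripper":1},{"dp":[0,-0.16,0],"dr":[0,0,0],"gripper":1}])

```text
t: 5.42
position: [0.5257, -0.113, 0.0882]
orientation: [-0.0, 1.0, -0.029, 0.0]
wrist_force: [0.9, -0.0, -0.1]
finger_gap: 0.005
```

```bash
cat >> h.py <<'E'
def guard(tag):
    p,R=tool();save('wrist',tag+'.png'); np.savez(tag+'pose.npz',p=p,R=R.as_matrix())
    im=wim(tag+'.npz',tag+'pose.npz'); b=im['pixels'].max(2).astype(float)
    out=[]
    for x in (245,265,385,400):
        col=b[230:330,x]; i=np.where((col[:-1]<95)&(col[1:]>=95))[0]
        if len(i): k=i[0]; out.append((x,230+k+(95-col[k])/(col[k+1]-col[k])))
    print('near end',out and u(ray(im,out,.075)))
    F=[bot.observe()['wrist_force']]
    for i in range(4): bot.get_image('side'); F.append(bot.observe()['wrist_force'])
    print('Fmean',np.mean(F,0).round(2)); st();U()
E
python3 - <<'E'
from h import *
guard('w5')
E
```

```text
near end [[-32.9, -9.6], [-23.9, -9.6], [29.9, -9.6], [36.6, -9.6]]
Fmean [-0.08  0.06  0.06]
t 5.67 p [ 0.5257 -0.1131  0.0882] x [ 0.998 -0.058  0.   ] z [ 0.  0. -1.] F [-0.08  0.34 -0.38] gap 0.004
unit xy mm [  0.54 -20.69] tip z mm 66.19
```

Request:
jog_arm(motion=[{"dp":[0,-0.01,0],"dr":[0,0,0],"gripper":1},{"dp":[0,-0.02,0],"dr":[0,0,0],"gripper":1},{"dp":[0,-0.03,0],"dr":[0,0,0],"gripper":1},{"dp":[0,-0.04,0],"dr":[0,0,0],"gripper":1},{"dp":[0,-0.05,0],"dr":[0,0,0],"gripper":1},{"dp":[0,-0.06,0],"dr":[0,0,0],"gripper":1},{"dp":[0,-0.06,0],"dr":[0,0,0],"gripper":1},{"dp":[0,-0.06,0],"dr":[0,0,0],"gripper":1}])

```text
t: 6.33
position: [0.5258, -0.1116, 0.0882]
orientation: [0.0, 1.0, -0.029, 0.0]
wrist_force: [1.3, -0.6, 0.6]
finger_gap: 0.006
```

Run:
```python
from h import *
guard('w6')
```

```text
near end [[-32.8, -8.2], [-23.9, -8.2], [29.9, -8.2], [36.7, -8.2]]
Fmean [ 0.31 -1.14  0.48]
t 6.58 p [ 0.5258 -0.1116  0.0882] x [ 0.998 -0.058  0.   ] z [ 0.  0. -1.] F [-0.34 -1.08  0.81] gap 0.001
unit xy mm [  0.47 -19.2 ] tip z mm 66.15
```

Request:
jog_arm(motion=[{"dp":[0,-0.01,0],"dr":[0,0,0],"gripper":1},{"dp":[0,-0.02,0],"dr":[0,0,0],"gripper":1},{"dp":[0,-0.03,0],"dr":[0,0,0],"gripper":1},{"dp":[0,-0.03,0],"dr":[0,0,0],"gripper":1},{"dp":[0,-0.04,0],"dr":[0,0,0],"gripper":1},{"dp":[0,-0.04,0],"dr":[0,0,0],"gripper":1},{"dp":[0,-0.04,0],"dr":[0,0,0],"gripper":1},{"dp":[0,-0.04,0],"dr":[0,0,0],"gripper":1}])

```text
t: 7.25
position: [0.5258, -0.1106, 0.0881]
orientation: [-0.0, 1.0, -0.029, 0.0]
wrist_force: [0.3, -0.4, 1.1]
finger_gap: 0.001
```

Run:
```python
from h import *
guard('w7')
```

```text
near end [[-32.9, -7.2], [-24.0, -7.2], [29.8, -7.1], [36.6, -7.1]]
Fmean [ 0.97 -0.67 -0.02]
t 7.5 p [ 0.5258 -0.1106  0.0881] x [ 0.998 -0.058 -0.   ] z [-0.  0. -1.] F [ 0.53 -0.64  0.57] gap 0.003
unit xy mm [  0.41 -18.18] tip z mm 66.11
```

Request:
jog_arm(motion=[{"dp":[0,-0.01,0],"dr":[0,0,0],"gripper":1},{"dp":[0,-0.01,0],"dr":[0,0,0],"gripper":1},{"dp":[0,-0.02,0],"dr":[0,0,0],"gripper":1},{"dp":[0,-0.02,0],"dr":[0,0,0],"gripper":1},{"dp":[0,-0.03,0],"dr":[0,0,0],"gripper":1},{"dp":[0,-0.03,0],"dr":[0,0,0],"gripper":1},{"dp":[0,-0.03,0],"dr":[0,0,0],"gripper":1},{"dp":[0,-0.03,0],"dr":[0,0,0],"gripper":1}])

```text
t: 8.17
position: [0.5258, -0.1098, 0.0881]
orientation: [-0.0, 1.0, -0.029, -0.0]
wrist_force: [0.2, -1.2, 0.4]
finger_gap: 0.005
```

Run:
```python
from h import *
guard('w8')
```

```text
near end [[-32.9, -6.4], [-24.0, -6.4], [29.8, -6.4], [36.5, -6.4]]
Fmean [ 0.25 -0.46 -0.18]
t 8.42 p [ 0.5258 -0.1098  0.0881] x [ 0.998 -0.058 -0.   ] z [-0.  0. -1.] F [ 0.44 -0.22 -0.43] gap 0.004
unit xy mm [  0.41 -17.45] tip z mm 66.12
```

Request:
jog_arm(motion=[{"dp":[0,-0.01,0],"dr":[0,0,0],"gripper":1},{"dp":[0,-0.01,0],"dr":[0,0,0],"gripper":1},{"dp":[0,-0.02,0],"dr":[0,0,0],"gripper":1},{"dp":[0,-0.02,0],"dr":[0,0,0],"gripper":1},{"dp":[0,-0.03,0],"dr":[0,0,0],"gripper":1},{"dp":[0,-0.03,0],"dr":[0,0,0],"gripper":1},{"dp":[0,-0.04,0],"dr":[0,0,0],"gripper":1},{"dp":[0,-0.04,0],"dr":[0,0,0],"gripper":1}])

```text
t: 9.08
position: [0.5259, -0.1089, 0.0881]
orientation: [0.0, 1.0, -0.029, -0.0]
wrist_force: [0.2, -1.9, 0.2]
finger_gap: 0.008
```

```bash
cat >> h.py <<'E'
def screws(tag):
    im=wim(tag+'.npz',tag+'pose.npz'); g=im['pixels'].max(2)
    for x0 in (150,430):
        k=np.zeros((480,640),np.uint8); k[:110,x0:x0+50]=((g<95)[:110,x0:x0+50]); n,l,s,c=cv2.connectedComponentsWithStats(k)
        print([(np.round(c[i],1).tolist(),int(s[i,4]),u(ray(im,[c[i]],.069))) for i in range(1,n) if 60<s[i,4]<500 and s[i,2]<25 and s[i,3]<25])
E
python3 - <<'E'
from h import *
guard('w9')
for t in ('w4','w5','w6','w7','w8','w9'): print(t);screws(t)
E
```

```text
near end [[-32.9, -5.4], [-24.0, -5.5], [29.8, -5.4], [36.5, -5.4]]
Fmean [-0.38 -1.74 -0.16]
t 9.33 p [ 0.5259 -0.1089  0.0881] x [ 0.998 -0.058 -0.   ] z [-0.  0. -1.] F [-0.79 -0.84 -0.39] gap 0.005
unit xy mm [  0.44 -16.45] tip z mm 66.14
w4
[]
[]
w5
[]
[]
w6
[]
[]
w7
[]
[]
w8
[]
[]
w9
[]
[]
```

Run:
```python
from h import *
a=np.load('side4.npz')['pixels']; im=save('side','side9.png'); b=im['pixels']
A=cv2.cvtColor(a,cv2.COLOR_BGR2GRAY).astype(np.float32);B=cv2.cvtColor(b,cv2.COLOR_BGR2GRAY).astype(np.float32)
sl=(slice(270,300),slice(288,356)) # unit front
print('unit body shift',cv2.phaseCorrelate(A[sl],B[sl],cv2.createHanningWindow((68,30),cv2.CV_32F)))
cv2.imwrite('pics/side9c.png',cv2.resize(b[200:310,250:400],None,fx=5,fy=5,interpolation=cv2.INTER_CUBIC))
g=np.load('w9.npz')['pixels']; print(g[:60,189].max(1), g[:60,453].max(1))
```

```text
unit body shift ((-0.11824327444086435, 0.012528657245770347), 1.0752585461846105)
[152 150 152 150 153 152 152 151 152 151 151 151 151 151 151 151 152 151
 152 151 150 151 150 150 151 150 149 150 150 150 150 149 149 151 149 150
 151 150 152 152 150 154 176 202 219 226 229 229 226 213 171 127 103  99
  98  98  95  97  96  96] [148 149 148 147 147 147 147 148 148 148 147 148 148 148 147 148 148 147
 149 147 147 149 148 147 147 148 146 148 147 146 146 146 147 146 145 145
 146 146 147 146 145 151 174 199 217 224 226 227 221 200 156 115  98  96
  97  97  96  95  95  96]
```

View pics/w9.png

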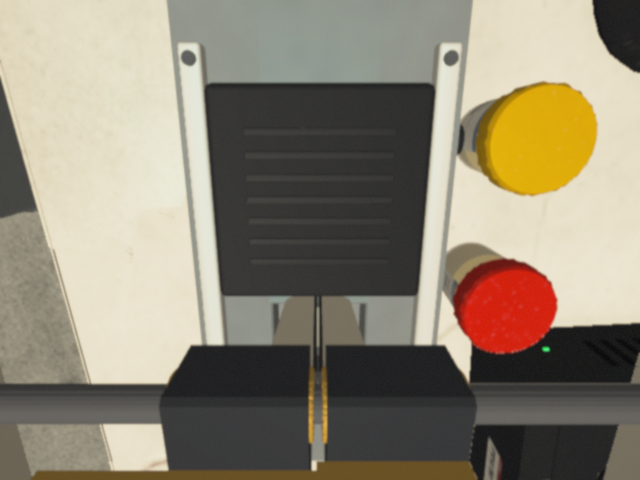

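View pics/side9c.png

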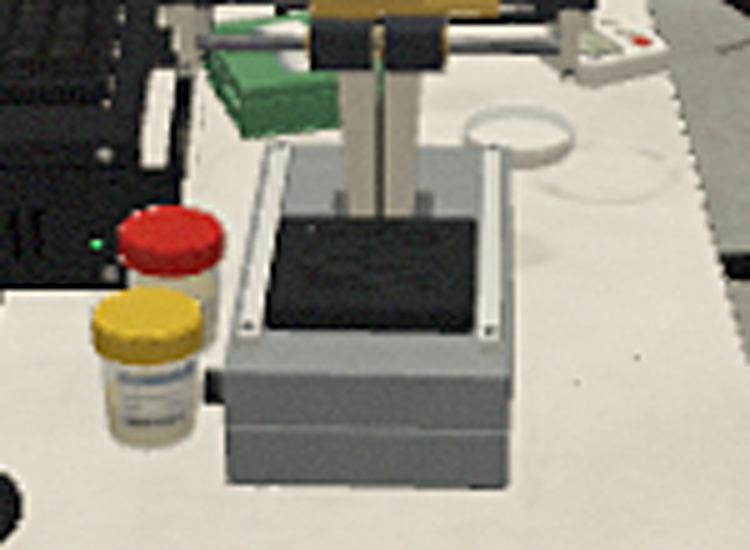

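Run:
```python
from h import *
for t in ('w4','w5','w6','w7','w8','w9'):
    im=wim(t+'.npz',t+'pose.npz'); g=im['pixels'].max(2).astype(float); o=[];n=[]
    for x in (189,453):
        c=g[:70,x]; i=np.where((c[:-1]<188)&(c[1:]>=188))[0][0]; o.append((x,i+(188-c[i])/(c[i+1]-c[i])))
    for x in (245,400):
        c=g[230:330,x]; i=np.where((c[:-1]<95)&(c[1:]>=95))[0][0]; n.append((x,230+i+(95-c[i])/(c[i+1]-c[i])))
    r=np.array(u(ray(im,o,.069)));e=np.array(u(ray(im,n,.075))); print(t,r[:,1],e[:,1],(r[:,1]-e[:,1]).mean())
```

```text
w4 [97.7 97.7] [-13.2 -13.1] 110.85
w5 [97.7 97.7] [-9.6 -9.6] 107.3
w6 [97.7 97.7] [-8.2 -8.2] 105.9
w7 [97.7 97.7] [-7.2 -7.1] 104.85
w8 [97.7 97.7] [-6.4 -6.4] 104.10000000000001
w9 [97.7 97.7] [-5.4 -5.4] 103.10000000000001
```

The unit is unmoved (rail end constant at 97.7), and only friction-level force so far. One more small step to feel the stop.

Request:
jog_arm(motion=[{"dp":[0,-0.005,0],"dr":[0,0,0],"gripper":1},{"dp":[0,-0.01,0],"dr":[0,0,0],"gripper":1},{"dp":[0,-0.015,0],"dr":[0,0,0],"gripper":1},{"dp":[0,-0.02,0],"dr":[0,0,0],"gripper":1},{"dp":[0,-0.025,0],"dr":[0,0,0],"gripper":1},{"dp":[0,-0.03,0],"dr":[0,0,0],"gripper":1},{"dp":[0,-0.03,0],"dr":[0,0,0],"gripper":1},{"dp":[0,-0.03,0],"dr":[0,0,0],"gripper":1}])

```text
t: 10.05
position: [0.5259, -0.1087, 0.0882]
orientation: [0.0, 1.0, -0.029, 0.0]
wrist_force: [-0.8, -6.7, -0.3]
finger_gap: 0.007
```

```bash
cat >> h.py <<'E'
def rel(t):
    im=wim(t+'.npz',t+'pose.npz'); g=im['pixels'].max(2).astype(float); o=[];n=[]
    for x in (189,453):
        c=g[:70,x]; i=np.where((c[:-1]<188)&(c[1:]>=188))[0][0]; o.append((x,i+(188-c[i])/(c[i+1]-c[i])))
    for x in (245,400):
        c=g[230:330,x]; i=np.where((c[:-1]<95)&(c[1:]>=95))[0][0]; n.append((x,230+i+(95-c[i])/(c[i+1]-c[i])))
    r=np.array(u(ray(im,o,.069)));e=np.array(u(ray(im,n,.075))); print(t,r[:,1],e[:,1],(r[:,1]-e[:,1]).mean())
E
python3 - <<'E'
from h import *
guard('w10');rel('w10')
E
```

```text
near end [[-32.9, -5.5], [-23.9, -5.5], [29.9, -5.5], [36.6, -5.4]]
Fmean [-1.   -7.61 -0.36]
t 10.3 p [ 0.5259 -0.1088  0.0882] x [ 0.998 -0.058  0.   ] z [ 0.    -0.001 -1.   ] F [-1.17 -6.27 -0.06] gap 0.007
unit xy mm [  0.48 -16.36] tip z mm 66.2
w10 [97.7 97.7] [-5.5 -5.4] 103.15
```

End stop felt (‑7.6 N, below the 12 N slide limit, unit still put). I back off, rise and look at the open well.

Request:
jog_arm(motion=[{"dp":[0,0.1,0],"dr":[0,0,0],"gripper":1},{"dp":[0,0.3,0],"dr":[0,0,0],"gripper":1},{"dp":[0,0.7,-0.2],"dr":[0,0,0],"gripper":1},{"dp":[0,1.1,-0.8],"dr":[0,0,0],"gripper":1},{"dp":[0,1.4,-1.5],"dr":[0,0,0],"gripper":1},{"dp":[0,1.5,-2.1],"dr":[0,0,0],"gripper":1},{"dp":[0,1.55,-2.5],"dr":[0,0,0],"gripper":1},{"dp":[0,1.55,-2.5],"dr":[0,0,0],"gripper":1}])

```text
t: 10.97
position: [0.5245, -0.1477, 0.1527]
orientation: [0.0, 1.0, -0.029, 0.002]
wrist_force: [0.9, 0.3, 0.4]
finger_gap: 0.007
```

Run:
```python
from h import *
for i in range(3): bot.get_image('side')
p,R=tool();save('wrist','w11.png'); np.savez('w11pose.npz',p=p,R=R.as_matrix());st();U()
```

```text
t 11.17 p [ 0.5232 -0.1465  0.1498] x [ 0.998 -0.058 -0.001] z [-0.001  0.001 -1.   ] F [ 0.04 -0.13 -0.26] gap 0.003
unit xy mm [-4.000e-02 -5.422e+01] tip z mm 127.76
```

View pics/w11.png

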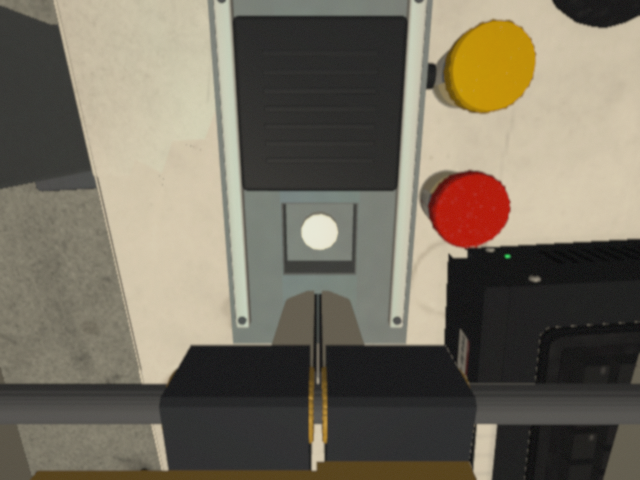

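The square well is fully open at (282–355, 203–273), with the white reset key at (319,232) and the guard edge at row 189.

Run:
```python
from h import *
im=wim('w11.npz','w11pose.npz'); b=im['pixels']; P=cloud(im)
k=np.zeros((480,640),np.uint8); k[210:255,295:345]=(b.min(2)>140)[210:255,295:345]
m=cv2.moments(k,True); c=(m['m10']/m['m00'],m['m01']/m['m00']); print(c,m['m00'])
print('key u',u(ray(im,[c],.042)),'depth z',np.median(P[225:240,312:326,2]),'depth pt u',u(P[232,319][None]),'deck z',np.median(P[280:290,250:280,2]))
print('well edges u',u(ray(im,[(283,203.5),(355,203.5),(284,273),(355,273)],.06)),'guard',u(ray(im,[(318,190)],.075)))
print('rail ends',u(ray(im,[(242,328),(398,328)],.069)))
plan(W(0,-.040,.100),YAW)
```

```text
(319.0621521335807, 231.74489795918367) 1078.0
key u [[0.1, -39.8]] depth z 0.042444477595273526 depth pt u [[0.1, -39.5]] deck z 0.06045672899355829
well edges u [[-22.3, -16.7], [22.3, -16.7], [-22.8, -62.8], [23.6, -62.8]] guard [[-0.6, -5.9]]
rail ends [[-50.7, -98.2], [52.2, -98.1]]
dp [ 0.004 -0.568  1.991] dr [-0.005  0.013 -0.005]
```

Request:
jog_arm(motion=[{"dp":[0,-0.2,0.2],"dr":[0,0,0],"gripper":1},{"dp":[0,-0.5,0.7],"dr":[0,0,0],"gripper":1},{"dp":[0,-0.57,1.3],"dr":[0,0,0],"gripper":1},{"dp":[0,-0.57,1.8],"dr":[0,0,0],"gripper":1},{"dp":[0,-0.57,2.0],"dr":[0,0,0],"gripper":1},{"dp":[0,-0.57,2.0],"dr":[0,0,0],"gripper":1},{"dp":[0,-0.57,2.0],"dr":[0,0,0],"gripper":1},{"dp":[0,-0.57,2.0],"dr":[0,0,0],"gripper":1}])

```text
t: 11.83
position: [0.5248, -0.1326, 0.1011]
orientation: [0.0, 1.0, -0.029, 0.0]
wrist_force: [-0.5, -0.6, 0.2]
finger_gap: 0.006
```

Run:
```python
from h import *
im=save('side','side12.png')
cv2.imwrite('pics/side12c.png',cv2.resize(im['pixels'][200:310,250:400],None,fx=5,fy=5,interpolation=cv2.INTER_CUBIC))
for i in range(2): bot.get_image('side')
st();U();plan(W(0,-.040,.066),YAW)
```

```text
t 11.98 p [ 0.5248 -0.1327  0.1012] x [ 0.998 -0.058  0.001] z [ 0.001 -0.    -1.   ] F [0.47 0.44 0.49] gap 0.002
unit xy mm [  0.72 -40.32] tip z mm 79.19
dp [-0.03  -0.013  1.408] dr [ 0.002 -0.009 -0.008]
```

View pics/side12c.png

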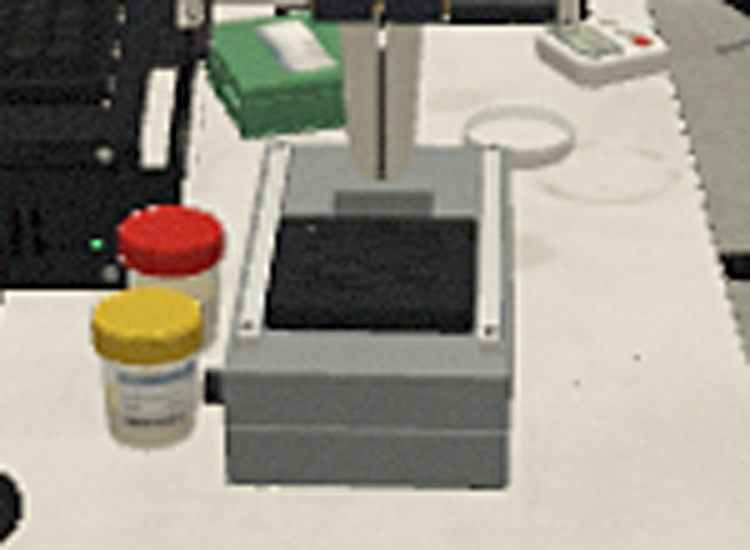

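The fingertips hover centred over the square well (tip at (380,180), well at (383,203) in the crop). I descend to just above the key.

Request:
jog_arm(motion=[{"dp":[-0.03,0,0.1],"dr":[0,0,0],"gripper":1},{"dp":[-0.03,0,0.4],"dr":[0,0,0],"gripper":1},{"dp":[-0.03,0,0.7],"dr":[0,0,0],"gripper":1},{"dp":[-0.03,0,1.0],"dr":[0,0,0],"gripper":1},{"dp":[-0.03,0,1.2],"dr":[0,0,0],"gripper":1},{"dp":[-0.03,0,1.35],"dr":[0,0,0],"gripper":1},{"dp":[-0.03,0,1.4],"dr":[0,0,0],"gripper":1},{"dp":[-0.03,0,1.4],"dr":[0,0,0],"gripper":1}])

```text
t: 12.65
position: [0.5236, -0.1325, 0.0652]
orientation: [-0.0, 1.0, -0.029, -0.0]
wrist_force: [0.2, -0.2, 0.2]
finger_gap: 0.006
```

```bash
cat >> h.py <<'E'
def F(n=4):
    f=[]
    for i in range(n): f.append(bot.observe()['wrist_force']); bot.get_image('side')
    print('Fmean',np.mean(f,0).round(2)); st();U()
E
python3 -c "
from h import *
F()"
```

```text
Fmean [ 0.13 -0.33 -0.14]
t 12.85 p [ 0.5239 -0.1326  0.0659] x [ 0.998 -0.058  0.   ] z [ 0. -0. -1.] F [ 0.54  0.07 -0.77] gap 0.004
unit xy mm [ -0.16 -40.26] tip z mm 43.91
```

Request:
jog_arm(motion=[{"dp":[0,0,0.04],"dr":[0,0,0],"gripper":1},{"dp":[0,0,0.08],"dr":[0,0,0],"gripper":1},{"dp":[0,0,0.12],"dr":[0,0,0],"gripper":1},{"dp":[0,0,0.16],"dr":[0,0,0],"gripper":1},{"dp":[0,0,0.2],"dr":[0,0,0],"gripper":1},{"dp":[0,0,0.23],"dr":[0,0,0],"gripper":1},{"dp":[0,0,0.23],"dr":[0,0,0],"gripper":1},{"dp":[0,0,0.23],"dr":[0,0,0],"gripper":1}])

```text
t: 13.52
position: [0.5239, -0.1326, 0.06]
orientation: [0.0, 1.0, -0.029, 0.0]
wrist_force: [0.4, 0.1, 3.6]
finger_gap: 0.003
```

```bash
python3 -c "
from h import *
F()"
```

```text
Fmean [ 0.92 -0.19  3.23]
t 13.72 p [ 0.5239 -0.1326  0.06  ] x [ 0.998 -0.058  0.   ] z [ 0. -0. -1.] F [ 1.22 -0.31  4.69] gap 0.007
unit xy mm [ -0.17 -40.26] tip z mm 38.0
```

Pressing: 3.2 N at tip 38.0 mm. I go on in fine steps until the force jumps at the bottom.

Request:
jog_arm(motion=[{"dp":[0,0,0.01],"dr":[0,0,0],"gripper":1},{"dp":[0,0,0.02],"dr":[0,0,0],"gripper":1},{"dp":[0,0,0.03],"dr":[0,0,0],"gripper":1},{"dp":[0,0,0.04],"dr":[0,0,0],"gripper":1},{"dp":[0,0,0.05],"dr":[0,0,0],"gripper":1},{"dp":[0,0,0.05],"dr":[0,0,0],"gripper":1},{"dp":[0,0,0.05],"dr":[0,0,0],"gripper":1},{"dp":[0,0,0.05],"dr":[0,0,0],"gripper":1}])

```text
t: 14.38
position: [0.5239, -0.1326, 0.0591]
orientation: [0.0, 1.0, -0.029, 0.0]
wrist_force: [-0.9, 0.4, 11.0]
finger_gap: 0.002
```

```bash
python3 -c "
from h import *
F()"
```

```text
Fmean [-1.2   0.48 10.6 ]
t 14.58 p [ 0.524  -0.1326  0.0591] x [ 0.998 -0.058  0.001] z [ 0.001 -0.    -1.   ] F [-0.88  0.71 10.79] gap 0.005
unit xy mm [ -0.11 -40.26] tip z mm 37.15
```

Bottomed out: 10.6 N at tip 37.15 mm, which is the expected 23 mm below the deck. I release and check that the key came back up.

Request:
jog_arm(motion=[{"dp":[0,0,-0.2],"dr":[0,0,0],"gripper":1},{"dp":[0,0,-0.6],"dr":[0,0,0],"gripper":1},{"dp":[0,0,-1.2],"dr":[0,0,0],"gripper":1},{"dp":[0,0,-1.9],"dr":[0,0,0],"gripper":1},{"dp":[0,0.2,-2.6],"dr":[0,0,0],"gripper":1},{"dp":[0,0.45,-3.2],"dr":[0,0,0],"gripper":1},{"dp":[0,0.57,-3.6],"dr":[0,0,0],"gripper":1},{"dp":[0,0.57,-3.65],"dr":[0,0,0],"gripper":1}])

```text
t: 15.25
position: [0.5234, -0.1474, 0.1517]
orientation: [0.0, 1.0, -0.029, 0.001]
wrist_force: [0.6, 0.9, 0.3]
finger_gap: 0.003
```

Run:
```python
from h import *
for i in range(2): bot.get_image('side')
p,R=tool();save('wrist','w13.png'); np.savez('w13pose.npz',p=p,R=R.as_matrix());st();U()
im=wim('w13.npz','w13pose.npz'); b=im['pixels']; P=cloud(im)
k=np.zeros((480,640),np.uint8); k[205:260,295:345]=(b.min(2)>140)[205:260,295:345]
m=cv2.moments(k,True); c=(m['m10']/m['m00'],m['m01']/m['m00']); v,uu=int(c[1]),int(c[0])
print(c,m['m00'],'key u',u(ray(im,[c],.042)),'key z',np.median(P[v-6:v+6,uu-6:uu+6,2]),'guard z/near',np.median(P[100:150,280:350,2]))
plan(W(0,.101,.150),YAW)
```

```text
t 15.4 p [ 0.5225 -0.1464  0.1492] x [ 0.998 -0.058 -0.001] z [-0.001  0.    -1.   ] F [-0.58 -0.14 -0.48] gap 0.004
unit xy mm [ -0.81 -54.16] tip z mm 127.22
(319.86746987951807, 231.72381835032436) 1079.0 key u [[0.1, -39.8]] key z 0.04247009162126192 guard z/near 0.075769553841576
dp [ 0.028 -6.206 -0.029] dr [-0.004  0.011 -0.007]
```

View pics/w13.png

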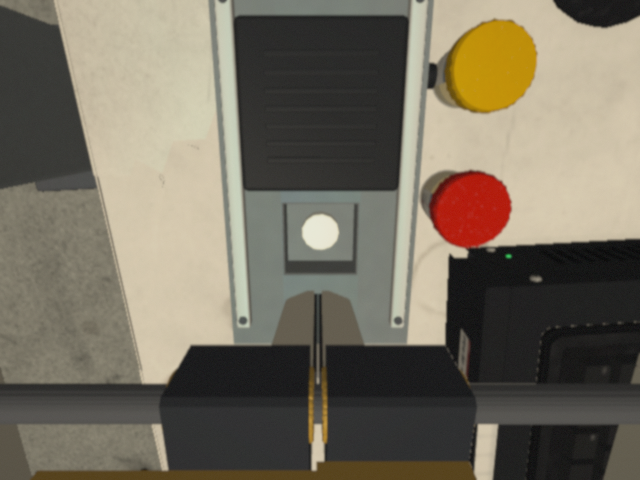

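The key is back up (z 42.5 mm at (320,232), same as before) and unit and guard are unchanged. Now I cross over the guard to its other end.

Request:
jog_arm(motion=[{"dp":[0,-0.3,0],"dr":[0,0,0],"gripper":1},{"dp":[0,-1.2,0],"dr":[0,0,0],"gripper":1},{"dp":[0,-2.3,0],"dr":[0,0,0],"gripper":1},{"dp":[0.03,-3.5,0],"dr":[0,0,0],"gripper":1},{"dp":[0.03,-4.6,0],"dr":[0,0,0],"gripper":1},{"dp":[0.03,-5.5,0],"dr":[0,0,0],"gripper":1},{"dp":[0.03,-6.1,0],"dr":[0,0,0],"gripper":1},{"dp":[0.03,-6.2,0],"dr":[0,0,0],"gripper":1}])

```text
t: 16.07
position: [0.5321, 0.0107, 0.1491]
orientation: [-0.0, 1.0, -0.028, -0.001]
wrist_force: [0.1, -0.6, -0.5]
finger_gap: 0.006
```

Run:
```python
from h import *
for i in range(2): bot.get_image('side')
st();U();plan(W(0,.102,.088),YAW)
im=save('side','side14.png')
cv2.imwrite('pics/side14c.png',cv2.resize(im['pixels'][200:310,250:400],None,fx=5,fy=5,interpolation=cv2.INTER_CUBIC))
```

```text
t 16.17 p [0.5323 0.0087 0.1493] x [ 0.998 -0.057 -0.001] z [-0.001  0.    -1.   ] F [ 0.01 -0.28  0.28] gap 0.004
unit xy mm [  0.11 101.23] tip z mm 127.29
dp [-1.000e-03 -3.100e-02  2.451e+00] dr [0.    0.011 0.008]
```

View pics/side14c.png

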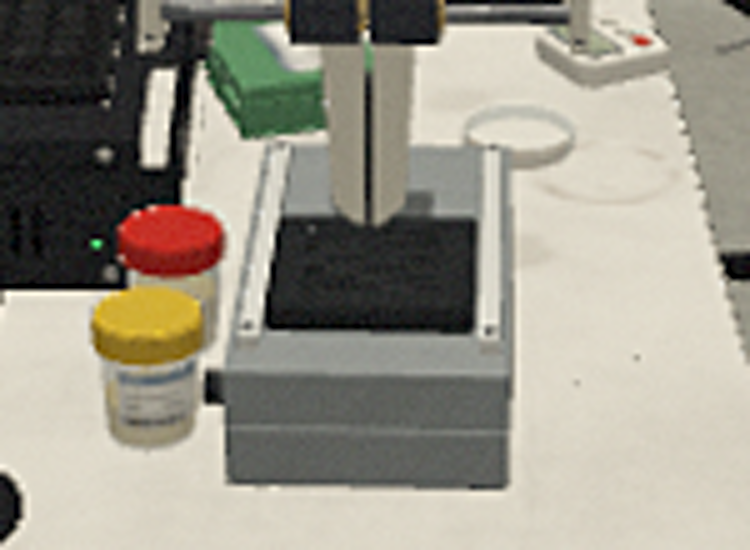

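Request:
jog_arm(motion=[{"dp":[0,-0.03,0.2],"dr":[0,0,0],"gripper":1},{"dp":[0,-0.03,0.7],"dr":[0,0,0],"gripper":1},{"dp":[0,-0.03,1.2],"dr":[0,0,0],"gripper":1},{"dp":[0,-0.03,1.5],"dr":[0,0,0],"gripper":1},{"dp":[0,-0.03,1.7],"dr":[0,0,0],"gripper":1},{"dp":[0,-0.03,1.75],"dr":[0,0,0],"gripper":1},{"dp":[0,-0.03,1.75],"dr":[0,0,0],"gripper":1},{"dp":[0,-0.03,1.75],"dr":[0,0,0],"gripper":1}])

```text
t: 16.88
position: [0.533, 0.0085, 0.1065]
orientation: [-0.0, 1.0, -0.029, 0.0]
wrist_force: [-0.2, -0.1, 1.2]
finger_gap: 0.006
```

Run:
```python
from h import *
im=save('side','side15.png');bot.get_image('side')
st();U();plan(W(0,.102,.088),YAW)
cv2.imwrite('pics/side15c.png',cv2.resize(im['pixels'][200:310,250:400],None,fx=5,fy=5,interpolation=cv2.INTER_CUBIC))
```

```text
t 16.98 p [0.5331 0.0086 0.1066] x [ 0.998 -0.058  0.001] z [ 0.001 -0.    -1.   ] F [-0.12 -0.99 -0.13] gap 0.006
unit xy mm [  0.83 101.24] tip z mm 84.63
dp [-0.034 -0.03   0.745] dr [-0.    -0.008 -0.007]
```

View pics/side15c.png

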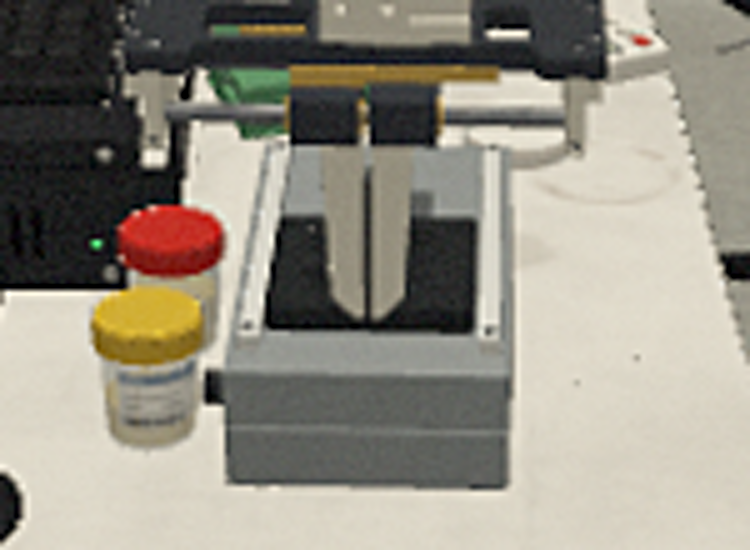

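Request:
jog_arm(motion=[{"dp":[-0.03,-0.03,0.1],"dr":[0,0,0],"gripper":1},{"dp":[-0.03,-0.03,0.25],"dr":[0,0,0],"gripper":1},{"dp":[-0.03,-0.03,0.4],"dr":[0,0,0],"gripper":1},{"dp":[-0.03,-0.03,0.55],"dr":[0,0,0],"gripper":1},{"dp":[-0.03,-0.03,0.65],"dr":[0,0,0],"gripper":1},{"dp":[-0.03,-0.03,0.74],"dr":[0,0,0],"gripper":1},{"dp":[-0.03,-0.03,0.74],"dr":[0,0,0],"gripper":1},{"dp":[-0.03,-0.03,0.74],"dr":[0,0,0],"gripper":1}])

```text
t: 17.65
position: [0.532, 0.0095, 0.0875]
orientation: [-0.0, 1.0, -0.029, -0.0]
wrist_force: [-0.6, -0.4, 0.4]
finger_gap: 0.008
```

Run:
```python
from h import *
im=save('side','side16.png')
F()
cv2.imwrite('pics/side16c.png',cv2.resize(im['pixels'][200:310,250:400],None,fx=5,fy=5,interpolation=cv2.INTER_CUBIC))
```

```text
Fmean [-0.37 -0.04  0.75]
t 17.9 p [0.5321 0.0095 0.0878] x [ 0.998 -0.058  0.   ] z [ 0. -0. -1.] F [-0.39  0.27 -0.19] gap 0.007
unit xy mm [ -0.13 102.04] tip z mm 65.79
```

View pics/side16c.png

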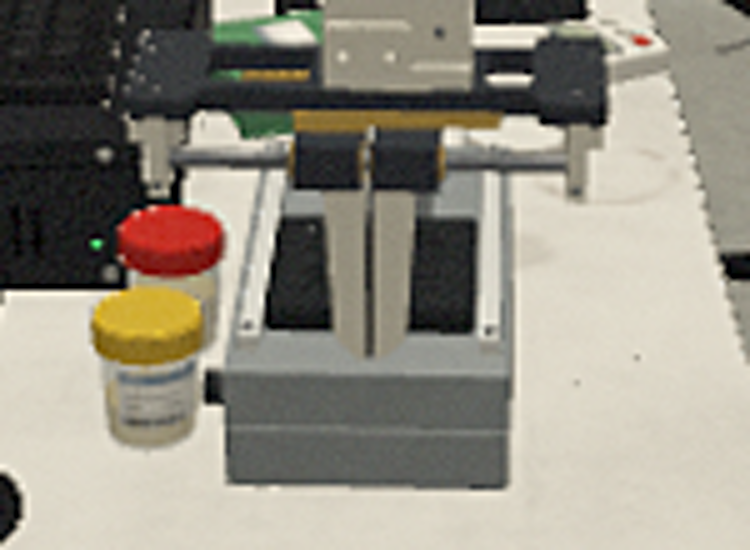

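The fingertip stands on the +y side of the guard, just above bare deck (tip at (370,355) in the crop). The hanging end posts of the gripper need checking against the cups.

Run:
```python
from h import *
im=dict(np.load('side16.npz')); P=cloud(im)
for (x,y) in [(158,185),(158,165),(578,185),(150,130)]:
    r,c=200+y//5,250+x//5; print((x,y),np.round(P[r-1:r+2,c-1:c+2].reshape(-1,3)[[0,4,8]],3).tolist())
for (x,y) in [(150,310),(172,230)]: r,c=200+y//5,250+x//5; print('cup',np.round(P[r,c],3))
```

```text
(158, 185) [[0.617, 0.037, 0.157], [0.615, 0.041, 0.156], [0.613, 0.041, 0.154]]
(158, 165) [[0.617, 0.037, 0.165], [0.615, 0.04, 0.164], [0.613, 0.036, 0.16]]
(578, 185) [[0.454, 0.051, 0.162], [0.451, 0.047, 0.157], [0.449, 0.047, 0.155]]
(150, 130) [[0.618, 0.04, 0.182], [0.616, 0.04, 0.179], [0.614, 0.043, 0.179]]
cup [ 0.625 -0.039  0.059]
cup [ 0.62  -0.117  0.059]
```

Posts end at z ≈ 0.15 and cup tops are at 0.06, so they clear. I push home.

Request:
jog_arm(motion=[{"dp":[0,0.15,0],"dr":[0,0,0],"gripper":1},{"dp":[0,0.35,0],"dr":[0,0,0],"gripper":1},{"dp":[0,0.6,0],"dr":[0,0,0],"gripper":1},{"dp":[0,0.85,0],"dr":[0,0,0],"gripper":1},{"dp":[0,1.1,0],"dr":[0,0,0],"gripper":1},{"dp":[0,1.35,0],"dr":[0,0,0],"gripper":1},{"dp":[0,1.55,0],"dr":[0,0,0],"gripper":1},{"dp":[0,1.6,0],"dr":[0,0,0],"gripper":1}])

```text
t: 18.57
position: [0.5297, -0.0314, 0.0877]
orientation: [0.0, 1.0, -0.03, 0.0]
wrist_force: [0.4, 1.4, 1.7]
finger_gap: 0.006
```

Request:
jog_arm(motion=[{"dp":[0,0.15,0],"dr":[0,0,0],"gripper":1},{"dp":[0,0.4,0],"dr":[0,0,0],"gripper":1},{"dp":[0,0.7,0],"dr":[0,0,0],"gripper":1},{"dp":[0,1.0,0],"dr":[0,0,0],"gripper":1},{"dp":[0,1.25,0],"dr":[0,0,0],"gripper":1},{"dp":[0,1.45,0],"dr":[0,0,0],"gripper":1},{"dp":[0,1.57,0],"dr":[0,0,0],"gripper":1},{"dp":[0,1.6,0],"dr":[0,0,0],"gripper":1}])

```text
t: 19.23
position: [0.5274, -0.071, 0.0876]
orientation: [0.0, 1.0, -0.029, 0.0]
wrist_force: [0.9, 2.1, 1.4]
finger_gap: 0.006
```

Run:
```python
from h import *
im=save('side','side17.png')
F()
cv2.imwrite('pics/side17c.png',cv2.resize(im['pixels'][200:310,250:400],None,fx=5,fy=5,interpolation=cv2.INTER_CUBIC))
```

```text
Fmean [0.43 0.   0.19]
t 19.48 p [ 0.5273 -0.0703  0.0876] x [ 0.998 -0.058 -0.   ] z [-0. -0. -1.] F [-0.05  0.23  0.22] gap 0.005
unit xy mm [-0.35 22.15] tip z mm 65.55
```

View pics/side17c.png

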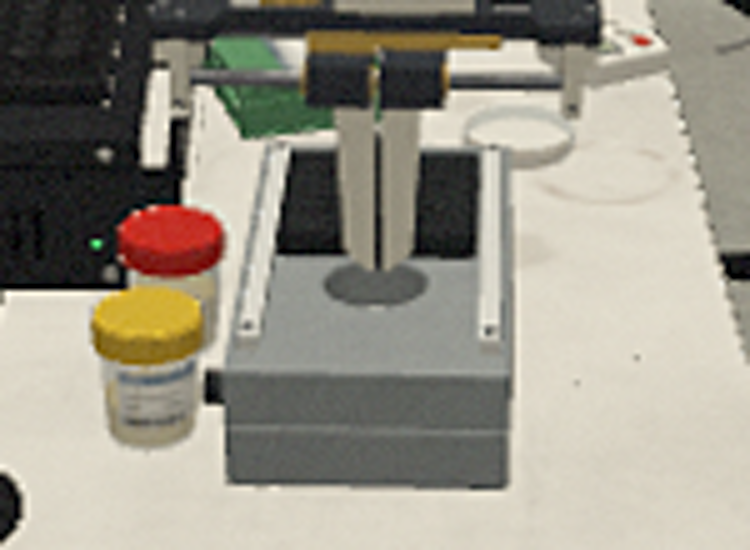

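Guard nearly home, unit still. I advance in small steps until the stop is felt.

Request:
jog_arm(motion=[{"dp":[0,0.03,0],"dr":[0,0,0],"gripper":1},{"dp":[0,0.06,0],"dr":[0,0,0],"gripper":1},{"dp":[0,0.1,0],"dr":[0,0,0],"gripper":1},{"dp":[0,0.14,0],"dr":[0,0,0],"gripper":1},{"dp":[0,0.17,0],"dr":[0,0,0],"gripper":1},{"dp":[0,0.2,0],"dr":[0,0,0],"gripper":1},{"dp":[0,0.2,0],"dr":[0,0,0],"gripper":1},{"dp":[0,0.2,0],"dr":[0,0,0],"gripper":1}])

```text
t: 20.15
position: [0.5271, -0.0755, 0.0876]
orientation: [0.0, 1.0, -0.029, -0.0]
wrist_force: [-0.5, 0.3, 1.3]
finger_gap: 0.01
```

```bash
python3 -c "
from h import *
F()"
```

```text
Fmean [-0.12  0.11  0.08]
t 20.35 p [ 0.5272 -0.0755  0.0877] x [ 0.998 -0.058  0.   ] z [ 0. -0. -1.] F [-0.91  0.25 -0.22] gap 0.006
unit xy mm [-0.22 16.94] tip z mm 65.67
```

Request:
jog_arm(motion=[{"dp":[0,0.01,0],"dr":[0,0,0],"gripper":1},{"dp":[0,0.02,0],"dr":[0,0,0],"gripper":1},{"dp":[0,0.03,0],"dr":[0,0,0],"gripper":1},{"dp":[0,0.04,0],"dr":[0,0,0],"gripper":1},{"dp":[0,0.05,0],"dr":[0,0,0],"gripper":1},{"dp":[0,0.06,0],"dr":[0,0,0],"gripper":1},{"dp":[0,0.06,0],"dr":[0,0,0],"gripper":1},{"dp":[0,0.06,0],"dr":[0,0,0],"gripper":1}])

```text
t: 21.02
position: [0.5271, -0.0769, 0.0877]
orientation: [0.0, 1.0, -0.029, 0.0]
wrist_force: [-0.4, 2.0, 1.0]
finger_gap: 0.003
```

```bash
python3 -c "
from h import *
F()"
```

```text
Fmean [0.07 1.36 0.48]
t 21.22 p [ 0.527  -0.0769  0.0877] x [ 0.998 -0.058  0.   ] z [ 0. -0. -1.] F [0.77 1.14 1.22] gap 0.006
unit xy mm [-0.25 15.5 ] tip z mm 65.66
```

Request:
jog_arm(motion=[{"dp":[0,0.01,0],"dr":[0,0,0],"gripper":1},{"dp":[0,0.01,0],"dr":[0,0,0],"gripper":1},{"dp":[0,0.02,0],"dr":[0,0,0],"gripper":1},{"dp":[0,0.02,0],"dr":[0,0,0],"gripper":1},{"dp":[0,0.03,0],"dr":[0,0,0],"gripper":1},{"dp":[0,0.03,0],"dr":[0,0,0],"gripper":1},{"dp":[0,0.03,0],"dr":[0,0,0],"gripper":1},{"dp":[0,0.03,0],"dr":[0,0,0],"gripper":1}])

```text
t: 21.88
position: [0.527, -0.0776, 0.0876]
orientation: [0.0, 1.0, -0.029, 0.0]
wrist_force: [1.0, 2.1, 1.7]
finger_gap: 0.002
```

```bash
python3 -c "
from h import *
F()"
```

```text
Fmean [0.99 1.09 1.06]
t 22.08 p [ 0.5269 -0.0776  0.0876] x [ 0.998 -0.058 -0.   ] z [-0. -0. -1.] F [1.23 1.26 1.46] gap 0.005
unit xy mm [-0.3  14.77] tip z mm 65.6
```

Request:
jog_arm(motion=[{"dp":[0,0.01,0],"dr":[0,0,0],"gripper":1},{"dp":[0,0.01,0],"dr":[0,0,0],"gripper":1},{"dp":[0,0.02,0],"dr":[0,0,0],"gripper":1},{"dp":[0,0.02,0],"dr":[0,0,0],"gripper":1},{"dp":[0,0.03,0],"dr":[0,0,0],"gripper":1},{"dp":[0,0.03,0],"dr":[0,0,0],"gripper":1},{"dp":[0,0.03,0],"dr":[0,0,0],"gripper":1},{"dp":[0,0.03,0],"dr":[0,0,0],"gripper":1}])

```text
t: 22.75
position: [0.5269, -0.0784, 0.0876]
orientation: [0.0, 1.0, -0.029, -0.0]
wrist_force: [0.6, 1.9, -0.4]
finger_gap: 0.007
```

```bash
python3 -c "
from h import *
F()"
```

```text
Fmean [ 0.62  1.14 -0.38]
t 22.95 p [ 0.5269 -0.0784  0.0876] x [ 0.998 -0.058 -0.   ] z [-0. -0. -1.] F [0.58 1.31 0.32] gap 0.007
unit xy mm [-0.3  14.02] tip z mm 65.61
```

Request:
jog_arm(motion=[{"dp":[0,0.01,0],"dr":[0,0,0],"gripper":1},{"dp":[0,0.01,0],"dr":[0,0,0],"gripper":1},{"dp":[0,0.02,0],"dr":[0,0,0],"gripper":1},{"dp":[0,0.02,0],"dr":[0,0,0],"gripper":1},{"dp":[0,0.03,0],"dr":[0,0,0],"gripper":1},{"dp":[0,0.03,0],"dr":[0,0,0],"gripper":1},{"dp":[0,0.03,0],"dr":[0,0,0],"gripper":1},{"dp":[0,0.03,0],"dr":[0,0,0],"gripper":1}])

```text
t: 23.62
position: [0.5269, -0.0787, 0.0876]
orientation: [-0.0, 1.0, -0.029, -0.0]
wrist_force: [1.0, 6.3, 0.9]
finger_gap: 0.005
```

```bash
python3 -c "
from h import *
F()"
```

```text
Fmean [0.96 7.23 0.84]
t 23.82 p [ 0.5269 -0.0787  0.0876] x [ 0.998 -0.058 -0.   ] z [-0.     0.001 -1.   ] F [0.73 6.73 1.39] gap 0.004
unit xy mm [-0.3  13.73] tip z mm 65.64
```

Home stop felt at 7.2 N. I back off, rise clear and inspect.

Request:
jog_arm(motion=[{"dp":[0,-0.1,0],"dr":[0,0,0],"gripper":1},{"dp":[0,-0.3,0],"dr":[0,0,0],"gripper":1},{"dp":[0,-0.5,-0.3],"dr":[0,0,0],"gripper":1},{"dp":[0,-0.5,-1.2],"dr":[0,0,0],"gripper":1},{"dp":[0,-0.5,-2.4],"dr":[0,0,0],"gripper":1},{"dp":[0,-0.5,-3.6],"dr":[0,0,0],"gripper":1},{"dp":[0,-0.5,-4.6],"dr":[0,0,0],"gripper":1},{"dp":[0,-0.5,-5.0],"dr":[0,0,0],"gripper":1}])

```text
t: 24.48
position: [0.5287, -0.0666, 0.2165]
orientation: [0.001, 1.0, -0.029, 0.002]
wrist_force: [0.7, 0.6, 0.0]
finger_gap: 0.002
```

Request:
jog_arm(motion=[{"dp":[0,0.5,-0.1],"dr":[0,0,0],"gripper":1},{"dp":[0,1.5,-0.5],"dr":[0,0,0],"gripper":1},{"dp":[0,2.7,-0.9],"dr":[0,0,0],"gripper":1},{"dp":[0,3.9,-1],"dr":[0,0,0],"gripper":1},{"dp":[0,5.0,-1],"dr":[0,0,0],"gripper":1},{"dp":[0,5.8,-1],"dr":[0,0,0],"gripper":1},{"dp":[0,6.2,-1],"dr":[0,0,0],"gripper":1},{"dp":[0,6.2,-1],"dr":[0,0,0],"gripper":1}])

```text
t: 25.15
position: [0.5178, -0.2231, 0.2363]
orientation: [-0.0, 1.0, -0.03, -0.001]
wrist_force: [0.1, 0.8, -0.4]
finger_gap: 0.007
```

Run:
```python
from h import *
for i in range(4): bot.get_image('side')
p,R=tool();save('wrist','w20.png'); np.savez('w20pose.npz',p=p,R=R.as_matrix());im=save('side','side20.png');top=save('top','top20.png');st();U()
cv2.imwrite('pics/side20c.png',cv2.resize(im['pixels'][200:310,250:400],None,fx=5,fy=5,interpolation=cv2.INTER_CUBIC))
def g(f): return cv2.cvtColor(np.load(f)['pixels'],cv2.COLOR_BGR2GRAY).astype(np.float32)
for nm,(x0,y0,x1,y1) in dict(unitfront=(285,268,358,302),cups=(262,238,300,292),stapler=(268,348,362,394),petri=(340,218,372,236),timer=(355,200,388,218),slide=(290,200,330,228)).items():
    A=g('side1.npz')[y0:y1,x0:x1];B=g('side20.npz')[y0:y1,x0:x1]
    print(nm,np.round(cv2.phaseCorrelate(A,B,cv2.createHanningWindow((x1-x0,y1-y0),cv2.CV_32F))[0],2),'absdiff',np.abs(A-B).mean().round(2))
```

```text
t 25.5 p [ 0.5187 -0.2205  0.2376] x [ 0.998 -0.057 -0.   ] z [-0.  0. -1.] F [ 0.13  0.03 -0.25] gap 0.006
unit xy mm [  -0.29 -128.35] tip z mm 215.63
unitfront [0.48 0.04] absdiff 1.84
cups [-0.05  0.07] absdiff 2.34
stapler [0.01 0.02] absdiff 2.16
petri [ 0.24 -0.12] absdiff 0.89
timer [0.01 0.03] absdiff 1.62
slide [-0.05 -0.02] absdiff 2.18
```

View pics/w20.png

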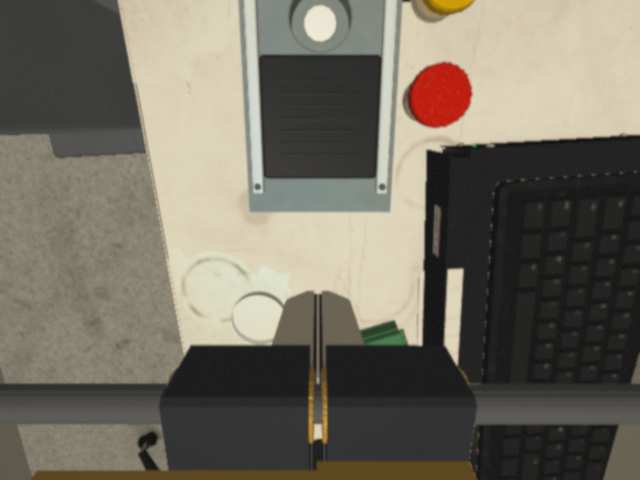

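View pics/side20c.png

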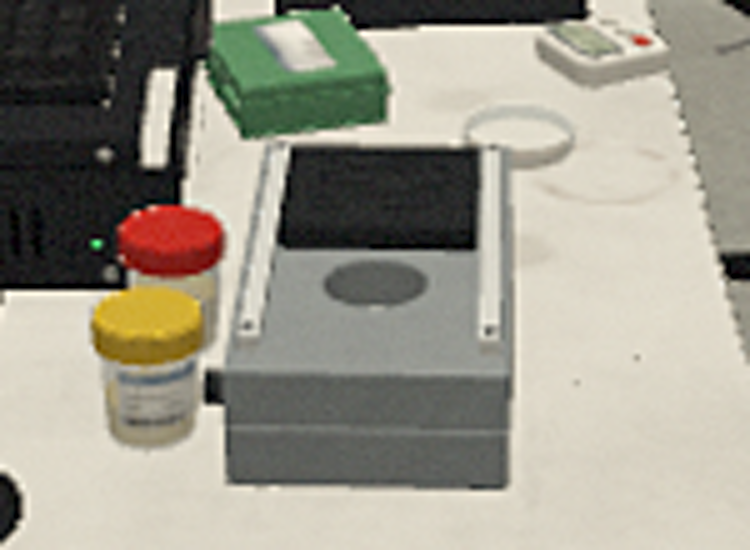

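Run:
```python
from h import *
im=wim('w20.npz','w20pose.npz'); b=im['pixels']; g=b.max(2).astype(float); P=cloud(im)
col=g[150:200,320]; i=np.where((col[:-1]<95)&(col[1:]>=95))[0][0]; e=(320,150+i+(95-col[i])/(col[i+1]-col[i]))
print('guard near end',u(ray(im,[e],.075)),'far',u(ray(im,[(320,55)],.075)))
o=[]
for x in (256,384):
    c=g[182:205,x]; j=np.where(np.diff(c)<-15)[0]; o.append((x,182+j[0]+1 if len(j) else 194))
print('rail end',o,u(ray(im,o,.069)))
k=np.zeros((480,640),np.uint8); k[:50,295:345]=(b.min(2)>140)[:50,295:345]; m=cv2.moments(k,True); c=(m['m10']/m['m00'],m['m01']/m['m00'])
print('run key',u(ray(im,[c],.042)),P[int(c[1]),int(c[0])])
print('deck corners',u(ray(im,[(250,211.5),(391,211.5)],.06)))
```

```text
guard near end [[0.5, -84.3]] far [[0.2, 4.2]]
rail end [(256, np.int64(183)), (384, np.int64(183))] [[-51.4, -89.2], [52.5, -89.1]]
run key [[0.0, 32.3]] [ 0.52775677 -0.05992237  0.0436512 ]
deck corners [[-59.1, -114.8], [61.3, -114.6]]
```

The guard's near end is at ‑84.3 mm (home is ‑85). The run key is up, and the unit and bystanders are unmoved. I hand in.

```bash
python3 -c "
from station import bot
print(bot.finish_job())"
```

```text
the job is handed in; nothing more can be done
None
```

The relay unit is reset and handed in at about 25.5 s of the 54 s allowed; no verdict was reported. With the fingers closed I did the three steps in order:
- **Opening the guard:** I pushed it from about 11 mm open to its end stop, which I felt at 7.6 N, under the 12 N that would slide the unit.
- **Pressing the reset key:** it bottomed at 10.6 N with the tip 23 mm below the deck. The camera then showed it back up at z = 42.5 mm, as before.
- **Closing the guard:** I pushed it home until the stop showed at 7.2 N, then lifted the arm clear so it touches nothing.

**Last checks:**
- **Guard:** its near end measured -84.3 mm and its far end +4.2 mm, where home is -85 and +5, so it agrees to under 1 mm.
- **Run key:** it was up, at z = 43.7 mm by one depth pixel (42.9 mm at the start). The tool never went below deck level over the round well.
- **Unit:** its deck corners and run key measured where they were at the start, to within about 1 mm.
- **Cups, stapler, timer and slide box:** they shifted less than 0.1 px in the side view.

**Disagreements:**
- At the open stop, the camera put the guard's edge about 1.5 mm past the expected spot. I took that as calibration error and relied on the force.
- The side-view comparison gave 0.5 px for the unit's front and 0.24 px for the petri dish. About 1 mm or less for the unit, I put this down to image noise.
- My final rail-end check picked the wrong edge, so I ignored it and used the deck corners.

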